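Load the degassing stand in order and pump it down

TASK

Load the three sample tubes into the sloping degassing block in dot order, closed end first: first the shortest tube into the pocket marked with one dot, next the middle one into two dots, last the longest into three dots, each pushed fully home (rim flush with the block's face, only the stopper showing) before the next one is pushed home, without forcing it. Then give the pump lever at least three full strokes, right down to its stop and all the way back up each time, and leave it up. Leave the beaker, dish, cork and amber bottle where they stand.

Things in the scene. Friction and masses are not known exactly. Their poses are not given: they have to be found in the camera images.
- pocket1 (a point): centre of the mouth of the pocket with one dot punched on the block's top face above it: 23 mm square, 80 mm deep, blind. Own x points out along the pocket's axis (30 degrees above level, to the robot's front left), own y along the row of pockets, own z square to the block's top; +y end of the row. Friction may keep a tube from sliding in
- pocket2 (a point): centre of the mouth of the pocket with two dots punched on the block's top face above it: 23 mm square, 97 mm deep, blind. Own x points out along the pocket's axis (30 degrees above level, to the robot's front left), own y along the row of pockets, own z square to the block's top; middle of the row
- pocket3 (a point): centre of the mouth of the pocket with three dots punched on the block's top face above it: 23 mm square, 114 mm deep, blind. Own x points out along the pocket's axis (30 degrees above level, to the robot's front left), own y along the row of pockets, own z square to the block's top; nearest to the lever
- stand: degassing stand, fixed: wooden base 190 x 290 x 12 mm with the sloping aluminium block (124 long, 166 wide, 33 mm thick) on its +y part and the pump with its lever on its -y part. Three pocket mouths 55 mm apart in one flat face, 88 mm above the table, free space before them. Origin: centre of the underside; +x, to the front left, is the side of the mouths
- tube_short: the shortest of three white plastic sample tubes: 20 mm diameter, 80 mm from the tip of its half-round closed end to its flat rim, then a black stopper, 15 mm wide, 10 mm out; 25-50 g. Starts lying level on the rest, axis 37 mm above the table. Origin: on the underside at mid-length (axis 10 mm up own z); own x runs from closed end to stopper (rim at x = +40 mm)
- tube_medium: the middle of three white plastic sample tubes: 20 mm diameter, 97 mm from the tip of its half-round closed end to its flat rim, then a black stopper, 15 mm wide, 10 mm out; 25-50 g. Starts lying level on the rest, axis 37 mm above the table. Origin: on the underside at mid-length (axis 10 mm up own z); own x runs from closed end to stopper (rim at x = +48.5 mm)
- tube_long: the longest of three white plastic sample tubes: 20 mm diameter, 114 mm from the tip of its half-round closed end to its flat rim, then a black stopper, 15 mm wide, 10 mm out; 25-50 g. Starts lying level on the rest, axis 37 mm above the table. Origin: on the underside at mid-length (axis 10 mm up own z); own x runs from closed end to stopper (rim at x = +57 mm)
- tube_short_rim (a point): centre of the rim of tube short, on its axis, where the stopper comes out; axes as the tube's
- tube_medium_rim (a point): centre of the rim of tube medium, on its axis, where the stopper comes out; axes as the tube's
- tube_long_rim (a point): centre of the rim of tube long, on its axis, where the stopper comes out; axes as the tube's
- rest: fixed wooden rest; the tubes lie side by side in its three notches 65 mm apart, in any order, along its x, all stoppers to its +x (front left). Board 100 x 215 x 8 mm with two rails 7 mm thick, centred at x = -24 and +34 mm, tops 30 mm above the table: a 51 mm gap for the fingers. Origin: centre of its underside
- lever (a joint): hand lever of the vacuum pump beside the block, rad: 0 at rest (raised 22 degrees above level), 0.6 right down on its stop (12 degrees below level). A spring brings it back up when let go; pushing at the grip takes about 5 N at first and 10 N at the bottom
- lever_grip (a point): middle of the lever's black round grip, 20 mm in diameter and 75 mm long, on its axis, 135 mm from the pivot; from its pivot the lever points along the stand's +x, the way the mouths face
- lever_pivot (a point): point on the lever's hinge axis, 85 mm above the table; axes are the stand's (upright, same yaw as the block); the hinge axis is its y, and pressing turns the lever's far end down
- beaker: bystander: glass beaker, 70 mm wide, 90 mm high
- cork: bystander: standing cork, 28 mm wide, 26 mm high
- dish: bystander: glass dish, 90 mm wide, 16 mm high
- reagent: bystander: amber bottle, 48 mm wide, 110 mm high
There are look-alikes about, which are no part of the job. What is shaped like the tube_long but green or turquoise is not meant.

How it is judged:
On the way, in this order (a step that is already met when the one before it is completed fails the run):
1. tube short pushed fully home in the pocket with one dot (x of tube_short_rim in the frame of pocket1 between -0.005 and 0.004 m and angle between the x axis of tube_short and the x axis of pocket1, either way round below 0.15 rad and y of tube_short_rim in the frame of pocket1 between -0.005 and 0.005 m and z of tube_short_rim in the frame of pocket1 between -0.005 and 0.005 m), for 0.2 s.
2. tube medium pushed fully home in the pocket with two dots, the earlier ones still home (all of step 1 and x of tube_medium_rim in the frame of pocket2 between -0.005 and 0.004 m and angle between the x axis of tube_medium and the x axis of pocket2, either way round below 0.15 rad and y of tube_medium_rim in the frame of pocket2 between -0.005 and 0.005 m and z of tube_medium_rim in the frame of pocket2 between -0.005 and 0.005 m), for 0.2 s.
3. tube long pushed fully home in the pocket with three dots, the earlier ones still home (all of step 2 and x of tube_long_rim in the frame of pocket3 between -0.005 and 0.004 m and angle between the x axis of tube_long and the x axis of pocket3, either way round below 0.15 rad and y of tube_long_rim in the frame of pocket3 between -0.005 and 0.005 m and z of tube_long_rim in the frame of pocket3 between -0.005 and 0.005 m), for 0.2 s.
4. first stroke: lever right down (value of joint lever above 0.54 rad).
5. first stroke: lever back up (value of joint lever below 0.08 rad).
6. second stroke: lever right down (value of joint lever above 0.54 rad).
7. second stroke: lever back up (value of joint lever below 0.08 rad).
8. third stroke: lever right down (value of joint lever above 0.54 rad).
9. third stroke: lever back up (value of joint lever below 0.08 rad).
At the end, for the whole second after the job is handed in: each tube lies at rest in its own pocket, stopper outward, its rim within 4 mm out of or 5 mm inside the block's face and within 5 mm of the pocket's centre across, its axis within 0.15 rad of the pocket's; the lever is up (below 0.08 rad) after three full strokes (past 0.54 rad and back below 0.08) (all of step 3 and value of joint lever below 0.08 rad and linear speed of each of tube_short, tube_medium, tube_long below 0.02 m/s); the robot touches nothing.
It fails at once if a bystander is shifted by more than 30 mm (distance of any of beaker, cork, dish, reagent from where it was at the start of the episode above 0.03 m).
It fails at once if a tube is forced against the stand with more than 60 N (contact force between any of tube_short, tube_medium, tube_long and stand above 60 N).
It also fails if it takes over 72 s, if anything falls off the work surface, if the arm or the gripper's body presses on something with over 40 N, if the wrist force passes 120 N, or if a joint passes its speed limit or range.

ROBOT

A 6-joint arm with a two-finger parallel gripper is mounted at the origin on the work surface. World frame = base frame: x ahead of the robot, y to its left, z up, the work surface at z = 0. Lengths are in m, angles in rad, forces in N, time in s.
With the tool pointing down it reaches from about 0.35 to 0.85 m from the base axis. Payload 8.1 kg.
Tool frame: the origin (TCP) lies on the centre line of the jaws, within the pads' length; the fingertips stand 17 mm ahead of it and the grasp point (between the pads) lies 2 mm behind it; z points along the fingers, y is the line along which they close (so a half turn about z gives the same grasp; the last joint's range is limited). The gripper opens to 93 mm and grips with 3 to 60 N. Pads are 15 mm wide; open, the fingers measure 128 mm over their backs; the gripper's body (75 mm by 188 mm) begins 65 mm behind the grasp point.
Start: joints at [-1.361, 0.13, 1.488, -0, 1.523, -0.085], TCP at [0.174, -0.574, 0.236] pointing down, gripper open.
Joint ranges: [-2.96, 2.96], [-0.89, 2.26], [0.02, 2.5], [-1.34, 4.48], [0, 2.73], [-2.66, 2.66]. Speed limits (rad/s): [2.39, 2.39, 2.79, 3.14, 3.14, 3.14].

INTERFACE

Orientations are given as a rotation vector (axis times angle).
In Python, from plant import telemetry, viewer, order gives the robot as it stands.
- The arm moves only by the tool send_rows, never from a script. Its argument "plan" is a list that holds one entry, the list of rows, each a list of 5 numbers: the closure, from -1 (fully open) to 1 (shut), then the shift along the world's x, y, z normalised to -1 to 1, where 1 is 0.2 m, then the turn about the world's z normalised to -1 to 1, where 1 is 60 degrees. A call has 1 to 20 rows; each row is the pose to reach, as a shift and turn from the pose commanded when the call began; what a row does not reach only later rows make up. A row lasts 1/12 s, in which the tool goes at most 41.7 mm and 7.16 degrees, less where a joint would pass 70% of its speed; a pose out of reach is approached as far as the arm can. A call with a number of a shift or a turn outside -1 to 1 is refused whole. A call with a gripper value outside its range is refused whole. The fingers move at their own pace and stop on an object; "force" is the grip in N (left out, the last holds). Time passes only in rows, so rows that repeat a pose let the fingers close. It gives the time, the measured TCP pose, the force, the opening and the grip force at its end, in the units of the state.
- telemetry.read_state(): the state, without advancing time (a new reading comes with each control period).
- viewer.read_camera(name): name is "scene" or "top" or "wrist"; returns (picture, depth): 400x640x3 uint8, blue, green, red; 400x640 float32, m along the optical axis (not along the pixel's ray), 0 where there is no reading.
- viewer.calibration(name): a dict with "camera_matrix" (3x3 intrinsics, pixels), "extrinsics" (4x4, takes a point from camera to world coordinates); the wrist camera has in their place "hand_eye" (4x4, takes a point from camera to tool coordinates, whose origin is the TCP and whose axes are the flange's). Camera axes: x right, y up, looking along -z (the intrinsics and any distortion apply to the point x, -y, -z); pixel columns grow to the right and rows downward; lengths in m; the calibration is good to about 2 mm. A picture is of the moment at which its call begins: read the wrist's pose just before it. calibration takes no time and is no camera call.
- order.close_job(): hands the job in; it is judged then, once.
The state is a dict: "t": time; "q": joint angles; "dq": joint speeds; "joint_torque": joint torques, N m; "tool_pos": TCP position; "orientation": TCP orientation; "force": force on the tool from outside, world axes, zero at the start; "wrist_torque": the same for the moment, N m; "opening": finger opening in m; "gripper_force": force on a finger pad.
Only numpy, scipy, OpenCV 4.12 (cv2) and the standard library are available. Lean on these libraries where they do the work, as an engineer would, in place of code of your own. Each camera call takes 0.05 s, during which the arm holds its last target. There are 200 camera calls.

## Working session

There is one attempt and no reset: what is moved stays moved. The work goes in short steps, Python scripts to look and compute and a tool call to move; the robot and the scene stay as the last step left them, time stands still between calls to the robot, and variables do not carry over. Pictures are saved under pics/ and viewed, at most 10 in all, crops included, and the job is handed in when it is done.

Besides the shell and the picture viewer there is one more tool, called after "Call:" in YAML: its name, and indented under it one key for each argument. send_rows: Moves the arm, as the interface text tells. Scaled input: -1 to 1 covers 0.2 m each way for a shift and 60 degrees each way for a turn. Its arguments: {"type":"object","properties":{"plan":{"type":"array"},"force":{"type":"number"}},"required":["plan"]}

```bash
mkdir -p pics; python3 - <<'E'
from plant import telemetry, viewer, order
import cv2,numpy as np
print(telemetry.read_state())
for n in ("scene","top"):
    p,d=viewer.read_camera(n); c=viewer.calibration(n); cv2.imwrite(f"pics/{n}0.png",p); np.savez(f"{n}0.npz",p=p,d=d)
    print(n,c, np.median(d[d>0]))
print(viewer.calibration("wrist"))
E
```

```text
{'t': 0.0, 'q': array([-1.36142113e+00,  1.31148463e-01,  1.48926424e+00,  1.21225519e-05,
        1.52297572e+00, -8.54372935e-02]), 'dq': array([ 1.85041991e-03, -4.58772936e-04, -3.46178481e-05,  4.68429678e-04,
       -4.76676024e-04,  5.89699667e-04]), 'joint_torque': array([-1.16749641e-03, -5.59854662e+01, -4.91756809e+01,  7.65550719e-02,
        3.55981768e-02, -1.16936130e-04]), 'tool_pos': array([ 0.17423103, -0.57359792,  0.23460325]), 'orientation': array([-3.10574971e+00, -4.61150880e-01,  1.55617122e-04]), 'force': array([-1.07566625,  0.52413212, -1.28391055]), 'wrist_torque': array([-0.04617306, -0.00800954, -0.0013191 ]), 'gripper_force': 0.0, 'opening': 0.09285702460421953}
scene {'camera_matrix': array([[365.06108339,   0.        , 323.72055495],
       [  0.        , 365.06108339, 196.38671719],
       [  0.        ,   0.        ,   1.        ]]), 'extrinsics': array([[ 0.22747133, -0.71951601,  0.65616576,  1.31913995],
       [ 0.97377805,  0.1705786 , -0.15052988, -0.21691081],
       [-0.00361917,  0.67320105,  0.73945064,  1.00654863],
       [ 0.        ,  
[... 324 characters left out ...]
 0.00471883,  0.00634877, -0.02886762],
       [ 0.0065835 ,  0.05151547,  0.9986505 ,  1.09996844],
       [ 0.        ,  0.        ,  0.        ,  1.        ]])} 1.0979906
{'camera_matrix': array([[353.37682583,   0.        , 323.13030954],
       [  0.        , 353.37682583, 199.01404705],
       [  0.        ,   0.        ,   1.        ]]), 'hand_eye': array([[-1.70905214e-04,  9.63418711e-01,  2.68000668e-01,
         7.54126508e-02],
       [ 9.99999954e-01,  2.31304328e-04, -1.93796949e-04,
        -3.85308021e-04],
       [-2.48697321e-04,  2.68000622e-01, -9.63418707e-01,
        -1.49005611e-01],
       [ 0.00000000e+00,  0.00000000e+00,  0.00000000e+00,
         1.00000000e+00]])}
```

View pics/scene0.png

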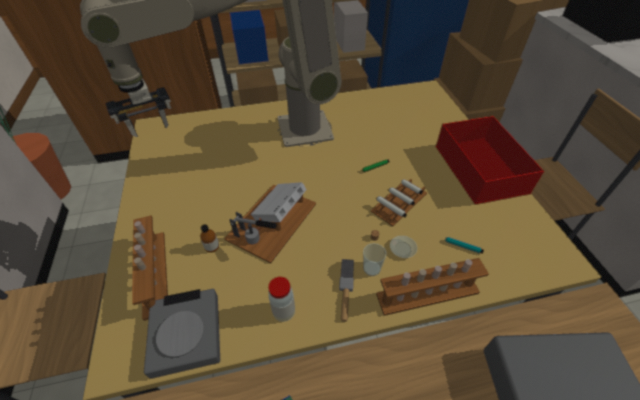

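View pics/top0.png

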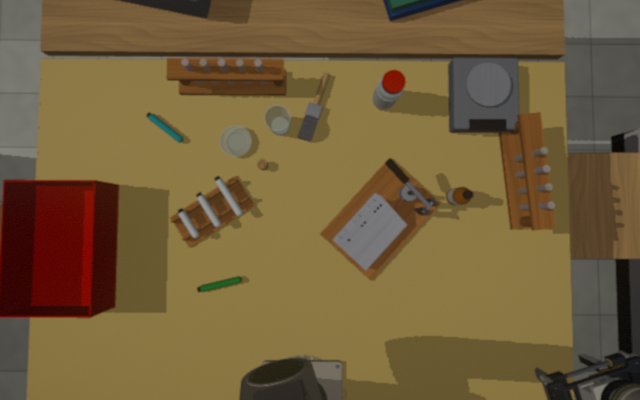

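```bash
cat > h.py <<'E'
from plant import telemetry, viewer, order
import cv2,numpy as np
from scipy.spatial.transform import Rotation as R
def pose(s):
    T=np.eye(4);T[:3,:3]=R.from_rotvec(s["orientation"]).as_matrix();T[:3,3]=s["tool_pos"];return T
def cam(n):
    s=telemetry.read_state();p,d=viewer.read_camera(n);c=viewer.calibration(n)
    E=pose(s)@c["hand_eye"] if n=="wrist" else c["extrinsics"]
    return p,d,c["camera_matrix"],E,s
def rays(uv,K,E):
    uv=np.atleast_2d(np.asarray(uv,float));v=np.c_[(uv[:,0]-K[0,2])/K[0,0],-(uv[:,1]-K[1,2])/K[1,1],-np.ones(len(uv))]
    return E[:3,3],v@E[:3,:3].T
def onz(uv,z,K,E):
    o,v=rays(uv,K,E);z=np.asarray(z,float);return o+v*((z-o[2])/v[:,2])[:,None]
def cloud(d,K,E):
    vv,uu=np.mgrid[:d.shape[0],:d.shape[1]];o,v=rays(np.c_[uu.ravel(),vv.ravel()],K,E)
    return (o+v*d.ravel()[:,None]).reshape(*d.shape,3)
def st(s=None):
    s=s or telemetry.read_state()
    x=R.from_rotvec(s["orientation"]).as_matrix()
    print("t %.2f"%s["t"],"p",s["tool_pos"].round(4),"xaxis yaw",np.degrees(np.arctan2(x[1,0],x[0,0])).round(2),"q",s["q"].round(2),"F",s["force"].round(1),"op",round(s["opening"],4),"gf",round(float(s["gripper_force"]),1))
E
python3 - <<'E'
from h import *
K=viewer.calibration("top")["camera_matrix"];E=viewer.calibration("top")["extrinsics"]
z=np.load("top0.npz");p,d=z["p"],z["d"]
P=cloud(d,K,E)
hsv=cv2.cvtColor(p,cv2.COLOR_BGR2HSV)
m=((hsv[...,1]<60)&(hsv[...,2]>110)).astype(np.uint8)
n,l,s,c=cv2.connectedComponentsWithStats(m)
for i in range(1,n):
    if s[i,4]>40 and 165<c[i][0]<440 and 150<c[i][1]<290:
        q=cv2.findContours((l==i).astype(np.uint8),0,1)[0][0]; r=cv2.minAreaRect(q);b=onz(cv2.boxPoints(r),0.04,K,E)
        print(s[i],c[i].round(1),"z",np.median(P[l==i][:,2]).round(3),onz(c[i],.04,K,E).round(3),b[:,:2].round(3).tolist())
print(onz([[322,233],[395,160],[372,277],[435,215]],.012,K,E).round(3))
st()
E
```

```text
[216 180  25  36 242] [228.1 197.3] z 0.046 [[0.55  0.202 0.04 ]] [[0.592, 0.239], [0.601, 0.226], [0.508, 0.165], [0.499, 0.178]]
[ 333  194   73   76 2780] [369.8 231.5] z 0.076 [[ 0.459 -0.181  0.04 ]] [[0.438, -0.078], [0.568, -0.197], [0.486, -0.287], [0.356, -0.168]]
[197 196  22  31 203] [207.9 210.9] z 0.046 [[0.513 0.256 0.04 ]] [[0.549, 0.288], [0.557, 0.275], [0.477, 0.223], [0.469, 0.236]]
[179 212  18  26 160] [187.6 224.5] z 0.047 [[0.476 0.309 0.04 ]] [[0.504, 0.337], [0.512, 0.325], [0.448, 0.282], [0.44, 0.295]]
[[ 0.454 -0.053  0.012]
 [ 0.658 -0.256  0.012]
 [ 0.334 -0.19   0.012]
 [ 0.505 -0.366  0.012]]
t 0.10 p [ 0.1742 -0.5737  0.2347] xaxis yaw 16.89 q [-1.36  0.13  1.49 -0.    1.52 -0.09] F [-0.2  0.3  0.3] op 0.093 gf 0.0
```

Call:
send_rows:
  plan:
    - [[0,1,1,0.35,0.468],[0,1,1,0.35,0.468],[0,1,1,0.35,0.468],[0,1,1,0.35,0.468],[0,1,1,0.35,0.468],[0,1,1,0.35,0.468],[0,1,1,0.35,0.468]]

```text
t: 0.68
tool_pos: [0.3752, -0.3723, 0.3058]
orientation: [-2.902, -1.201, 0.0]
force: [0.7, -0.6, 0.5]
opening: 0.0506
gripper_force: 0.0
```

Call:
send_rows:
  plan:
    - [[0,0.73,0.97,0,0],[0,0.73,0.97,0,0],[0,0.73,0.97,0,0],[0,0.73,0.97,0,0],[0,0.73,0.97,0,0],[0,0.73,0.97,0,0],[0,0.73,0.97,0,0],[0,0.73,0.97,0,0]]

```text
t: 1.35
tool_pos: [0.521, -0.1782, 0.305]
orientation: [-2.9, -1.207, 0.001]
force: [0.1, -0.3, -0.8]
opening: 0.0466
gripper_force: 0.0
```

```bash
python3 - <<'E'
from h import *
st()
p,d,K,E,s=cam("wrist");np.savez("w1.npz",p=p,d=d,K=K,E=E);cv2.imwrite("pics/w1.png",p)
E
```

```text
t 1.35 p [ 0.521  -0.1782  0.305 ] xaxis yaw 45.19 q [-0.42 -0.02  1.52 -0.    1.64  0.36] F [ 0.1 -0.3 -0.8] op 0.0466 gf 0.0
```

View pics/w1.png

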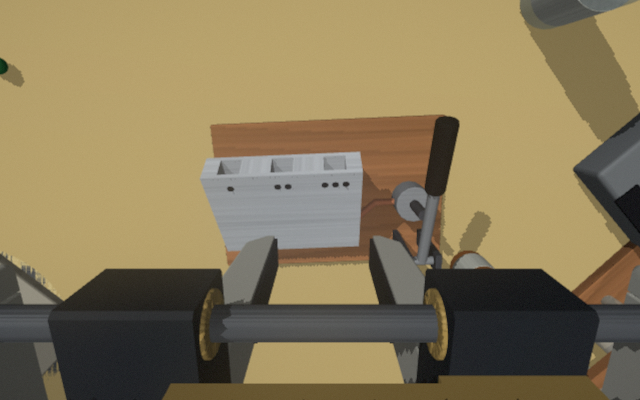

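```bash
python3 - <<'E'
from h import *
z=np.load("w1.npz");p=z["p"]
cv2.imwrite("pics/w1c.png",cv2.resize(p[110:210,195:375],None,fx=4.4,fy=4.4,interpolation=cv2.INTER_NEAREST)[:600,:800])
E
```

```text
(no output)
```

View pics/w1c.png

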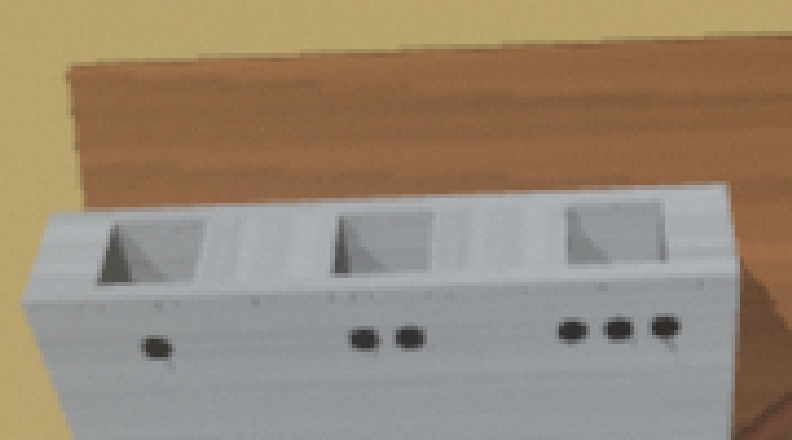

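```bash
python3 - <<'E'
from h import *
z=np.load("w1.npz");K,E=z["K"],z["E"]
C=np.array([[115,223],[207,220],[197,283],[98,285],[340,216],[432,211],[431,270],[333,274],[568,207],[663,202],[666,261],[568,265]])/4.4-0.5+[195,110]
zz=np.tile([.078,.078,.098,.098],3)
W=onz(C,zz,K,E);m=W.reshape(3,4,3).mean(1);print(W.round(4));print("mouths",m.round(4))
print("spacing",np.linalg.norm(np.diff(m,axis=0),axis=1),"yaw of y",np.degrees(np.arctan2(*(m[0]-m[2])[[1,0]])))
for a in W.reshape(3,4,3): print(np.linalg.norm(a-np.roll(a,-1,0),axis=1).round(4))
b=onz([[(x/4.4-.5+195),(y/4.4-.5+110)] for x,y in [(50,213),(727,185),(738,272),(24,302)]],[.0737,.0737,.1023,.1023],K,E)
print("face",b.round(4),b.mean(0)); print(np.degrees(np.arctan2(*(b[0]-b[1])[[1,0]])),np.degrees(np.arctan2(*(b[3]-b[2])[[1,0]])))
bb=onz([[211,125],[447,115]],.012,K,E);print(bb,np.degrees(np.arctan2(*(bb[0]-bb[1])[[1,0]])))
P=cloud(z["d"],K,E)
for u,v in [(256,160),(309,158),(300,200),(330,140)]:print(P[v-1:v+2,u-1:u+2].mean((0,1)).round(4))
# lever
g=onz([[447,125],[437,190]],[.146,.118],K,E);print("lever",g.round(4))
E
```

```text
[[ 0.4528 -0.0909  0.078 ]
 [ 0.4693 -0.1062  0.078 ]
 [ 0.4621 -0.1154  0.098 ]
 [ 0.4454 -0.0994  0.098 ]
 [ 0.493  -0.1283  0.078 ]
 [ 0.5097 -0.1433  0.078 ]
 [ 0.5031 -0.1517  0.098 ]
 [ 0.4862 -0.1363  0.098 ]
 [ 0.5339 -0.1659  0.078 ]
 [ 0.5511 -0.1813  0.078 ]
 [ 0.5433 -0.1887  0.098 ]
 [ 0.5265 -0.1733  0.098 ]]
mouths [[ 0.4574 -0.103   0.088 ]
 [ 0.498  -0.1399  0.088 ]
 [ 0.5387 -0.1773  0.088 ]]
spacing [0.0548663  0.05525538] yaw of y 137.56127501288773
[0.0225 0.0231 0.0231 0.023 ]
[0.0224 0.0227 0.0228 0.0226]
[0.0231 0.0227 0.0228 0.0226]
face [[ 0.442  -0.0776  0.0737]
 [ 0.5648 -0.1899  0.0737]
 [ 0.5536 -0.2014  0.1023]
 [ 0.4318 -0.0903  0.1023]] [ 0.49804658 -0.13980471  0.088     ]
137.55832385478635 137.63659295126396
[[ 0.45612769 -0.04811425  0.012     ]
 [ 0.66908757 -0.24290316  0.012     ]] 137.55164889245543
[ 0.4801 -0.1175  0.0791]
[ 0.522  -0.1558  0.0802]
[ 0.4829 -0.1808  0.084 ]
[ 0.5469 -0.164   0.012 ]
lever [[ 0.6351 -0.2136  0.146 ]
 [ 0.5938 -0.2632  0.118 ]]
```

Call:
send_rows:
  plan:
    - [[0,0,1,0,-0.2],[0,0,1,0,-0.2],[0,0,1,0,-0.2],[0,0,1,0,-0.2],[0,0,1,0,-0.2]]

```text
t: 1.82
tool_pos: [0.5196, 0.0204, 0.3056]
orientation: [3.014, 0.888, -0.0]
force: [0.2, -0.3, -0.2]
opening: 0.0463
gripper_force: 0.0
```

Call:
send_rows:
  plan:
    - [[0,0,1,-0.2,0],[0,0,1,-0.2,0],[0,0,1,-0.2,0],[0,0,1,-0.2,0],[0,0,1,-0.2,0],[0,0,1,-0.2,0],[0,0,1,-0.2,0]]

```text
t: 2.4
tool_pos: [0.5198, 0.2201, 0.2646]
orientation: [3.011, 0.894, -0.003]
force: [0.4, -0.5, -0.4]
opening: 0.0465
gripper_force: 0.0
```

```bash
python3 - <<'E'
from h import *
st()
p,d,K,E,s=cam("wrist");np.savez("w2.npz",p=p,d=d,K=K,E=E);cv2.imwrite("pics/w2.png",p)
hsv=cv2.cvtColor(p,cv2.COLOR_BGR2HSV)
m=((hsv[...,1]<60)&(hsv[...,2]>110)).astype(np.uint8)
n,l,s,c=cv2.connectedComponentsWithStats(m)
for i in range(1,n):
    if s[i,4]>200:
        q=cv2.findContours((l==i).astype(np.uint8),0,1)[0][0]; r=cv2.minAreaRect(q);b=onz(cv2.boxPoints(r),0.037,K,E)
        print(s[i],c[i].round(1),onz(c[i],.037,K,E).round(4),b[:,:2].round(4).tolist())
E
```

```text
t 2.40 p [0.5198 0.2201 0.2646] xaxis yaw 33.06 q [ 0.31  0.03  1.55 -0.    1.57  1.3 ] F [ 0.4 -0.5 -0.4] op 0.0465 gf 0.0
[ 408    0   86   77 5570] [449.9  34.8] [[0.7024 0.1909 0.037 ]] [[0.7046, 0.2436], [0.7489, 0.1755], [0.6962, 0.1306], [0.6494, 0.2024]]
[ 535    5  105   88 5810] [592.1  56.4] [[0.764 0.06  0.037]] [[0.7675, 0.1389], [0.8219, 0.0554], [0.7655, -0.0043], [0.7077, 0.0846]]
[ 347  104   21  106 1921] [356.7 155.2] [[0.5552 0.2003 0.037 ]] [[0.4991, 0.1765], [0.5946, 0.2376], [0.6048, 0.221], [0.5102, 0.1585]]
[ 286  115   20   90 1574] [295.7 158. ] [[0.5171 0.2534 0.037 ]] [[0.5494, 0.2859], [0.5604, 0.2699], [0.4801, 0.2163], [0.4683, 0.2334]]
[ 224  124   22   75 1258] [234.7 160.1] [[0.4795 0.307  0.037 ]] [[0.5062, 0.3354], [0.5176, 0.3197], [0.4496, 0.2763], [0.4374, 0.2929]]
[ 222  236   52   67 1913] [245.4 270.5] [[0.3722 0.2328 0.037 ]] [[0.3201, 0.2468], [0.42, 0.2649], [0.4271, 0.2273], [0.3266, 0.2066]]
[ 373  236   51   67 1957] [400.  270.7] [[0.4708 0.0806 0.037 ]] [[0.4885, 0.1328], [0.52, 0.1103], [0.462, 0.0274], [0.4279, 0.0504]]
```

View pics/w2.png

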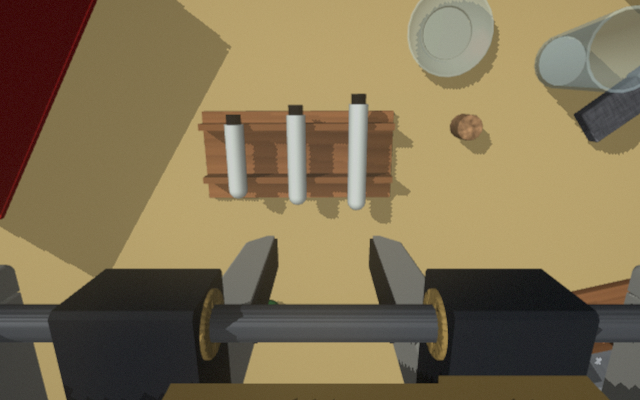

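```bash
python3 - <<'E'
from h import *
z=np.load("w2.npz");p,K,E=z["p"],z["K"],z["E"]
u=np.array([.8387,.5446])
hsv=cv2.cvtColor(p,cv2.COLOR_BGR2HSV)
for c in (265,326):
    print(c,[(v,int(hsv[v,c-2:c+3,2].mean())) for v in range(106,202)])
vs=[112,118,124,130,174,177,180,183,186]
for c in (265,326): print([(v,round(float(onz([[c,v]],.03,K,E)[0,:2]@u),4)) for v in vs])
d=z["d"];P=cloud(d,K,E)
for c in (265,326): print([(v,P[v,c,2].round(3), round(float(P[v,c,:2]@u),3)) for v in list(range(108,136,2))+list(range(170,192,2))])
E
```

```text
265 [(106, 185), (107, 184), (108, 184), (109, 185), (110, 162), (111, 138), (112, 145), (113, 144), (114, 144), (115, 144), (116, 143), (117, 143), (118, 142), (119, 144), (120, 148), (121, 152), (122, 133), (123, 112), (124, 126), (125, 136), (126, 136), (127, 136), (128, 136), (129, 136), (130, 124), (131, 106), (132, 104), (133, 101), (134, 100), (135, 102), (136, 104), (137, 105), (138, 107), (139, 107), (140, 104), (141, 100), (142, 100), (143, 100), (144, 101), (145, 101), (146, 101), (147, 103), (148, 104), (149, 105), (150, 105), (151, 105), (152, 105), (153, 107), (154, 106), (155, 106), (156, 103), (157, 101), (158, 101), (159, 103), (160, 104), (161, 104), (162, 106), (163, 108), (164, 109), (165, 111), (166, 112), (167, 110), (168, 109), (169, 109), (170, 109), (171, 110), (172, 111), (173, 93), (174, 70), (175, 78), (176, 88), (177, 116), (178, 136), (179, 136), (180, 136), (181, 136), (182, 136), (183, 123), (184, 107), (185, 107), (186, 109), (187, 111), (188, 113), (189, 114), (190, 114), (191, 113), (192, 114), (193, 114), (194, 114), (195, 116), (196, 116), (197, 1
[... 2403 characters left out ...]
06), 0.616), (116, np.float64(0.007), 0.614), (118, np.float64(0.008), 0.612), (120, np.float64(0.008), 0.61), (122, np.float64(0.009), 0.608), (124, np.float64(0.03), 0.607), (126, np.float64(0.029), 0.605), (128, np.float64(0.03), 0.603), (130, np.float64(0.031), 0.601), (132, np.float64(0.008), 0.597), (134, np.float64(0.008), 0.594), (170, np.float64(0.008), 0.553), (172, np.float64(0.009), 0.551), (174, np.float64(0.013), 0.549), (176, np.float64(0.025), 0.549), (178, np.float64(0.03), 0.548), (180, np.float64(0.032), 0.546), (182, np.float64(0.03), 0.544), (184, np.float64(0.009), 0.536), (186, np.float64(0.008), 0.534), (188, np.float64(0.008), 0.531), (190, np.float64(0.008), 0.529)]
```

Call:
send_rows:
  plan:
    - [[0,-0.127,0.48,-0.9,0],[0,-0.127,0.48,-0.9,0],[0,-0.127,0.48,-0.9,0],[0,-0.127,0.48,-0.9,0],[0,-0.127,0.48,-0.9,0],[0,-0.127,0.48,-0.9,0],[0,-0.127,0.48,-0.9,0]]

```text
t: 3.03
tool_pos: [0.494, 0.3135, 0.0836]
orientation: [3.011, 0.889, -0.007]
force: [1.1, 0.2, 1.4]
opening: 0.0463
gripper_force: 0.0
```

```bash
python3 -c "
from h import *
st()"
```

```text
t 3.03 p [0.494  0.3135 0.0836] xaxis yaw 32.91 q [ 0.48  0.22  1.68 -0.    1.25  1.47] F [1.1 0.2 1.4] op 0.0463 gf 0.0
```

Call:
send_rows:
  plan:
    - [[0,0,0.007,-0.235,0],[0,0,0.007,-0.235,0],[0,0,0.007,-0.235,0],[1,0,0.007,-0.235,0],[1,0,0.007,-0.235,0],[1,0,0.007,-0.235,0],[1,0,0.007,-0.235,0],[1,0,0.007,-0.235,0]]
  force: 15

```text
t: 3.7
tool_pos: [0.5015, 0.319, 0.047]
orientation: [-3.01, -0.886, -0.021]
force: [-1.2, 5.2, 17.0]
opening: 0.0192
gripper_force: 25.3
```

Call:
send_rows:
  plan:
    - [[1,0,0,0.25,0],[1,0,0,0.8,0],[1,0,0,0.8,0],[1,0,0,0.8,0],[1,0,0,0.8,0],[1,0,0,0.8,0]]

```text
t: 4.2
tool_pos: [0.4991, 0.3167, 0.2059]
orientation: [-3.012, -0.887, -0.018]
force: [0.3, 0.1, -0.8]
opening: 0.0202
gripper_force: 15.0
```

```bash
python3 - <<'E'
from h import *
st()
p,d,K,E,s=cam("wrist");cv2.imwrite("pics/w3.png",p)
E
```

```text
t 4.20 p [0.4991 0.3167 0.2059] xaxis yaw 32.83 q [ 0.48  0.11  1.56 -0.    1.46  1.48] F [ 0.3  0.1 -0.8] op 0.0202 gf 15.0
```

View pics/w3.png

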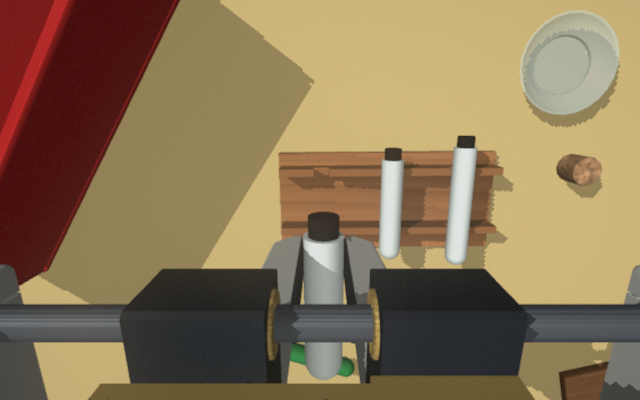

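Call:
send_rows:
  plan:
    - [[1,0,-1,0,0.2455],[1,0,-1,0,0.2455],[1,0,-1,0,0.2455],[1,0,-1,0,0.2455],[1,0,-1,0,0.2455]]

```text
t: 4.67
tool_pos: [0.4938, 0.114, 0.1974]
orientation: [2.874, 1.269, -0.003]
force: [0.6, -0.7, 0.4]
opening: 0.0195
gripper_force: 15.0
```

Call:
send_rows:
  plan:
    - [[1,0.05,-0.8,0,0],[1,0.05,-0.8,-0.47,0],[1,0.05,-0.8,-0.47,0],[1,0.05,-0.8,-0.47,0],[1,0.05,-0.8,-0.47,0],[1,0.05,-0.8,-0.47,0],[1,0.05,-0.8,-0.47,0]]

```text
t: 5.25
tool_pos: [0.5029, -0.0441, 0.1026]
orientation: [-2.873, -1.264, 0.006]
force: [0.1, 0.8, 0.3]
opening: 0.0194
gripper_force: 15.0
```

```bash
cat > look.py <<'E'
from h import *
import sys
st()
p,d,K,E,s=cam("wrist");np.savez("w.npz",p=p,d=d,K=K,E=E);cv2.imwrite("pics/%s.png"%sys.argv[1],p)
# held tube: white & nearest; axis from depth, tool frame
P=cloud(d,K,np.eye(4));T=viewer.calibration("wrist")["hand_eye"];Q=P@T[:3,:3].T+T[:3,3]
hsv=cv2.cvtColor(p,cv2.COLOR_BGR2HSV)
m=(hsv[...,1]<60)&(hsv[...,2]>60)&(abs(Q[...,1])<.003)&(Q[...,2]>-.04)&(Q[...,2]<.045)&(Q[...,0]>-.1)&(Q[...,0]<.06)&(d>0)
q=Q[m];
if len(q)>30:
    o=np.argsort(q[:,0]);q=q[o];b=np.array_split(q,10)
    for a in b: print(np.median(a,0).round(4))
    f=np.polyfit(q[:,0],q[:,2],1);print("slope deg (closed end down +)",-np.degrees(np.arctan(f[0])),"topline z at x=0",f[1],"xrange",q[0,0],q[-1,0])
E
python3 look.py w4
```

```text
t 5.25 p [ 0.5029 -0.0441  0.1026] xaxis yaw 47.49 q [-0.19 -0.02  1.89 -0.    1.27  0.55] F [0.1 0.8 0.3] op 0.0194 gf 15.0
[-0.0589  0.0002  0.0005]
[-0.0524 -0.0003  0.0001]
[-0.0462  0.0002  0.0003]
[-0.0402 -0.0003  0.0004]
[-0.0136 -0.      0.0006]
[-0.008   0.0002  0.0007]
[-0.0028 -0.      0.0008]
[0.0022 0.0002 0.0009]
[0.0072 0.0002 0.001 ]
[0.0119 0.0002 0.0012]
slope deg (closed end down +) -0.6572678219342839 topline z at x=0 0.0009262340752323727 xrange -0.06472488479576385 0.013484185565267467
```

Call:
send_rows:
  plan:
    - [[1,0.013,-0.032,0.026,0],[1,0.013,-0.032,0.026,0],[1,-0.013,-0.06,0.003,0],[1,-0.03,-0.08,-0.012,0],[1,-0.0395,-0.089,-0.0195,0],[1,-0.0395,-0.089,-0.0195,0],[1,-0.0395,-0.089,-0.0195,0]]

```text
t: 5.88
tool_pos: [0.4966, -0.0604, 0.1005]
orientation: [-2.873, -1.27, 0.001]
force: [0.6, 0.6, -1.3]
opening: 0.0193
gripper_force: 15.0
```

```bash
python3 look.py w5|cut -c1-200
```

```text
t 5.88 p [ 0.4966 -0.0604  0.1005] xaxis yaw 47.69 q [-0.22 -0.03  1.91  0.    1.26  0.51] F [ 0.6  0.6 -1.3] op 0.0193 gf 15.0
[-0.0622 -0.0003  0.0012]
[-0.0546  0.0002  0.0005]
[-0.048  -0.0003  0.0005]
[-0.0419 -0.0003  0.0006]
[-0.0147  0.0002  0.0008]
[-0.0091 -0.0003  0.0008]
[-0.0034  0.0002  0.0008]
[0.0018 0.0002 0.001 ]
[0.0069 0.0002 0.0009]
[0.0116 0.0002 0.0012]
slope deg (closed end down +) -0.290455223243929 topline z at x=0 0.0009561458442427408 xrange -0.06535581307117766 0.013244565432979097
```

View pics/w5.png

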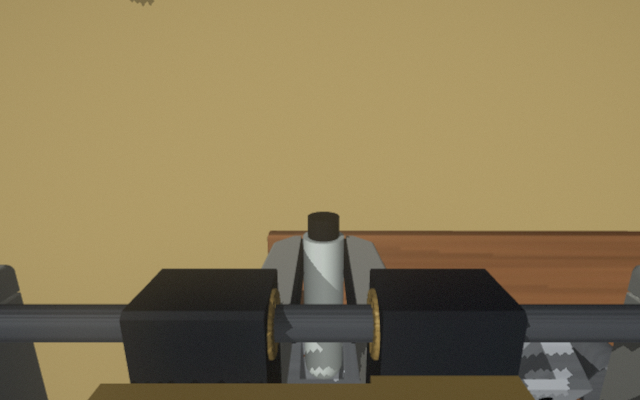

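Call:
send_rows:
  plan:
    - [[1,-0.0088,-0.0096,-0.0075,0],[1,-0.0088,-0.0096,-0.0075,0],[1,-0.0116,-0.0127,0.041,0],[1,-0.0116,-0.0127,0.041,0],[1,-0.023,-0.0252,0.0853,0],[1,-0.023,-0.0252,0.0853,0],[1,-0.032,-0.0353,0.105,0],[1,-0.032,-0.0353,0.105,0],[1,-0.0486,-0.0531,0.119,0],[1,-0.0486,-0.0531,0.119,0],[1,-0.0486,-0.0531,0.119,0]]
  force: 6

```text
t: 6.85
tool_pos: [0.4872, -0.0714, 0.1246]
orientation: [2.873, 1.27, 0.0]
force: [0.0, -0.2, -0.1]
opening: 0.0195
gripper_force: 6.0
```

```bash
python3 look.py w6|cut -c1-200
```

```text
t 6.85 p [ 0.4872 -0.0714  0.1246] xaxis yaw 47.68 q [-0.25 -0.08  1.91 -0.    1.31  0.49] F [ 0.  -0.2 -0.1] op 0.0195 gf 6.0
[-0.0848  0.0002  0.0416]
[-0.072   0.0002  0.0339]
[-0.0264  0.0002  0.0152]
[-0.0203 -0.0003  0.0119]
[-0.0146  0.0002  0.0089]
[-0.009   0.0002  0.006 ]
[-0.0038 -0.0003  0.0033]
[0.0011 0.0002 0.0007]
[ 0.0057  0.0002 -0.0015]
[ 0.0085 -0.0003 -0.0015]
slope deg (closed end down +) 24.6909935889227 topline z at x=0 0.0017943470267864513 xrange -0.09136111910944147 0.01002821303930855
```

Call:
send_rows:
  plan:
    - [[1,-0.015,-0.0163,-0.0128,0],[1,-0.03,-0.0326,-0.0255,0],[1,-0.045,-0.0489,-0.038,0],[1,-0.06,-0.0652,-0.051,0],[1,-0.075,-0.0815,-0.064,0],[1,-0.0894,-0.0978,-0.0765,0],[1,-0.0894,-0.0978,-0.0765,0],[1,-0.0894,-0.0978,-0.0765,0]]
  force: 10

```text
t: 7.57
tool_pos: [0.4692, -0.0909, 0.109]
orientation: [-2.874, -1.269, 0.0]
force: [0.5, -0.1, -1.0]
opening: 0.0196
gripper_force: 10.0
```

```bash
python3 look.py w7|cut -c1-200
```

```text
t 7.57 p [ 0.4692 -0.0909  0.109 ] xaxis yaw 47.66 q [-0.3  -0.1   1.96  0.    1.28  0.44] F [ 0.5 -0.1 -1. ] op 0.0196 gf 10.0
[-0.084   0.0002  0.0408]
[-0.0716 -0.0001  0.0337]
[-0.0244 -0.0001  0.0144]
[-0.022  -0.0003  0.0117]
[-0.0157  0.0002  0.0095]
[-0.0099 -0.0003  0.0065]
[-0.0046 -0.      0.0036]
[0.0006 0.0002 0.0008]
[ 0.0052  0.0002 -0.0014]
[ 0.0084  0.0002 -0.0017]
slope deg (closed end down +) 24.476194195189837 topline z at x=0 0.001527948809686898 xrange -0.09190323383692314 0.009907142080194456
```

Call:
send_rows:
  plan:
    - [[1,-0.005,-0.0055,-0.0043,0],[1,-0.01,-0.011,-0.0086,0],[1,-0.016,-0.0176,-0.0138,0],[1,-0.016,-0.0176,-0.0138,0],[1,-0.016,-0.0176,-0.0138,0]]

```text
t: 8.03
tool_pos: [0.4661, -0.0942, 0.1064]
orientation: [-2.873, -1.27, 0.0]
force: [-0.0, 0.3, -0.0]
opening: 0.0195
gripper_force: 10.0
```

```bash
python3 look.py w8|cut -c1-200
```

```text
t 8.03 p [ 0.4661 -0.0942  0.1064] xaxis yaw 47.69 q [-0.31 -0.11  1.97  0.    1.28  0.43] F [-0.   0.3 -0. ] op 0.0195 gf 10.0
[-0.0837  0.0002  0.0403]
[-0.0711  0.0002  0.0333]
[-0.0206 -0.0003  0.007 ]
[-0.0188  0.0002  0.0075]
[-0.0154 -0.0003  0.0091]
[-0.0099 -0.0003  0.0066]
[-0.0044 -0.      0.0036]
[0.0006 0.0002 0.001 ]
[ 0.0053  0.0002 -0.0015]
[ 0.0085 -0.     -0.0019]
slope deg (closed end down +) 24.502375804205965 topline z at x=0 0.0009823086896160902 xrange -0.09191728718500766 0.00986938670241222
```

Call:
send_rows:
  plan:
    - [[1,-0.0045,-0.005,-0.0038,0],[1,-0.009,-0.0098,-0.0076,0],[1,-0.009,-0.0098,-0.0076,0],[1,-0.009,-0.0098,-0.0076,0]]

```text
t: 8.42
tool_pos: [0.4644, -0.0962, 0.1049]
orientation: [-2.873, -1.27, 0.0]
force: [0.2, -0.2, -0.0]
opening: 0.0198
gripper_force: 10.0
```

```bash
python3 look.py w9|cut -c1-200
```

```text
t 8.42 p [ 0.4644 -0.0962  0.1049] xaxis yaw 47.7 q [-0.31 -0.11  1.97 -0.    1.28  0.43] F [ 0.2 -0.2 -0. ] op 0.0198 gf 10.0
[-0.0838  0.0002  0.0405]
[-0.0715  0.0002  0.0336]
[-0.0208 -0.0003  0.0047]
[-0.0169 -0.0003  0.0044]
[-0.0153  0.0002  0.008 ]
[-0.0098 -0.0001  0.0065]
[-0.0044 -0.      0.0036]
[0.0009 0.0002 0.0009]
[ 0.0054 -0.     -0.0014]
[ 0.0084  0.0002 -0.0016]
slope deg (closed end down +) 24.681068669954307 topline z at x=0 0.000576614354675044 xrange -0.09225635028351178 0.01011506995592737
```

Call:
send_rows:
  plan:
    - [[0.2,0,0,0,0],[0.2,0,0,0,0],[0.2,0,0,0,0],[0.2,0,0,0.22,0],[0.2,0,0,0.22,0],[1,0.19,0.207,0.22,0],[1,0.19,0.207,0.22,0],[1,0.19,0.207,0.22,0],[1,0.19,0.207,0.09,0],[1,0.19,0.207,0.09,0],[1,0.19,0.207,0.09,0]]

```text
t: 9.38
tool_pos: [0.5007, -0.0548, 0.1216]
orientation: [-2.871, -1.269, 0.005]
force: [0.1, -0.0, 0.8]
opening: 0.0028
gripper_force: 0.0
```

```bash
python3 look.py wa|cut -c1-200
```

```text
t 9.38 p [ 0.5007 -0.0548  0.1216] xaxis yaw 47.7 q [-0.21 -0.04  1.88 -0.    1.31  0.53] F [ 0.1 -0.   0.8] op 0.0028 gf 0.0
[-0.0895 -0.0001  0.0287]
[-0.0788 -0.0004  0.0234]
[-0.0753 -0.0004  0.0211]
[-0.0729  0.0002  0.0205]
[-0.072  -0.0004  0.0217]
[-0.0711 -0.0004  0.0224]
[-0.0688  0.0002  0.0272]
[-0.0671  0.0008  0.0275]
[ 0.0099 -0.0027 -0.0156]
[ 0.0104 -0.0027 -0.0143]
slope deg (closed end down +) 23.860634379515133 topline z at x=0 -0.008017787731452295 xrange -0.0928561013114485 0.01085620399754618
```

View pics/wa.png

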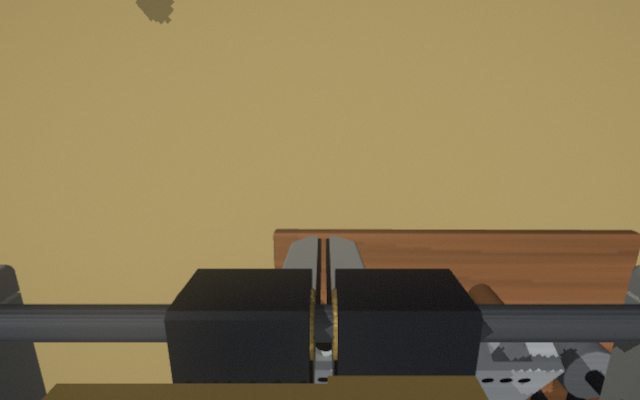

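Call:
send_rows:
  plan:
    - [[1,-0.0506,-0.0554,0.03,0],[1,-0.0506,-0.0554,0.03,0],[1,-0.0681,-0.0746,0.015,0],[1,-0.0769,-0.0842,0.0075,0],[1,-0.0856,-0.0938,0,0],[1,-0.0944,-0.1034,-0.0075,0],[1,-0.1031,-0.113,-0.015,0],[1,-0.1119,-0.1226,-0.0225,0],[1,-0.1206,-0.1322,-0.03,0],[1,-0.1294,-0.1417,-0.0375,0],[1,-0.1294,-0.1417,-0.0375,0]]

```text
t: 10.35
tool_pos: [0.4761, -0.0834, 0.115]
orientation: [-2.873, -1.27, 0.001]
force: [-0.1, 0.2, -0.8]
opening: 0.0008
gripper_force: 0.0
```

Call:
send_rows:
  plan:
    - [[1,-0.0058,-0.0064,-0.005,0],[1,-0.0117,-0.0128,-0.01,0],[1,-0.0117,-0.0128,-0.01,0]]

```text
t: 10.6
tool_pos: [0.474, -0.0858, 0.1132]
orientation: [-2.873, -1.27, 0.0]
force: [-0.5, -0.2, 0.1]
opening: 0.0005
gripper_force: 0.0
```

Call:
send_rows:
  plan:
    - [[1,-0.0058,-0.0064,-0.005,0],[1,-0.0088,-0.0096,-0.0075,0],[1,-0.0088,-0.0096,-0.0075,0]]

```text
t: 10.85
tool_pos: [0.4723, -0.0877, 0.1118]
orientation: [-2.873, -1.27, 0.0]
force: [-0.1, -0.3, -0.2]
opening: 0.0003
gripper_force: 0.0
```

Call:
send_rows:
  plan:
    - [[1,-0.0058,-0.0064,-0.005,0],[1,-0.0088,-0.0096,-0.0075,0],[1,-0.0088,-0.0096,-0.0075,0]]

```text
t: 11.1
tool_pos: [0.4705, -0.0896, 0.1103]
orientation: [-2.873, -1.27, 0.0]
force: [-1.4, 0.8, -0.2]
opening: 0.0005
gripper_force: 0.0
```

Call:
send_rows:
  plan:
    - [[1,-0.0058,-0.0064,-0.005,0],[1,-0.0088,-0.0096,-0.0075,0],[1,-0.0088,-0.0096,-0.0075,0]]

```text
t: 11.35
tool_pos: [0.4694, -0.0913, 0.1093]
orientation: [2.873, 1.27, 0.002]
force: [1.7, 1.3, 2.0]
opening: 0.0004
gripper_force: 1.5
```

```bash
python3 look.py wb|cut -c1-200
```

```text
t 11.35 p [ 0.4694 -0.0913  0.1093] xaxis yaw 47.7 q [-0.3  -0.1   1.96  0.    1.28  0.44] F [1.7 1.3 2. ] op 0.0004 gf 1.5
[-0.0868  0.0002  0.0424]
[-0.0784  0.0002  0.0378]
[-0.0696  0.0008  0.0327]
[-0.0436  0.0008  0.0226]
[ 0.009   0.0019 -0.0129]
[ 0.0098 -0.0014 -0.0133]
[ 0.01   -0.0017 -0.0077]
[ 0.0101 -0.0016 -0.01  ]
[ 0.0102 -0.0016 -0.0137]
[ 0.0105 -0.0018 -0.0143]
slope deg (closed end down +) 28.82103191371062 topline z at x=0 -0.005317197129846881 xrange -0.09062966408410583 0.010848641863037176
```

Call:
send_rows:
  plan:
    - [[1,-0.0058,-0.0064,-0.005,0],[1,-0.0058,-0.0064,-0.005,0],[1,-0.0058,-0.0064,-0.005,0]]

```text
t: 11.65
tool_pos: [0.4693, -0.0919, 0.1091]
orientation: [2.873, 1.27, 0.006]
force: [5.3, 6.9, 4.9]
opening: -0.0001
gripper_force: 4.7
```

Call:
send_rows:
  plan:
    - [[1,0.05,0.055,0.043,0],[1,0.05,0.055,0.2,0],[1,0.05,0.055,0.45,0],[0,-0.12,-0.13,0.48,0],[0,-0.12,-0.13,0.48,0],[0,-0.12,-0.13,0.48,0]]

```text
t: 12.15
tool_pos: [0.4432, -0.1206, 0.2052]
orientation: [2.873, 1.266, 0.001]
force: [0.5, -0.2, -0.1]
opening: 0.0158
gripper_force: 0.0
```

```bash
cat > chk.py <<'E'
from h import *
import sys
# rim check: profile of points near a pocket's row centre, in the pocket frame
M=np.array([[.4574,-.103,.088],[.498,-.1399,.088],[.5387,-.1773,.088]]);i=int(sys.argv[1])-1
a=np.array([.5844,.6391,.5]);y=np.array([-.738,.6748,0]);zz=np.cross(a,y)
st();p,d,K,E,s=cam("wrist");cv2.imwrite("pics/%s.png"%sys.argv[2],p);P=cloud(d,K,E)-M[i]
Q=np.stack([P@a,P@y,P@zz],-1);m=(abs(Q[...,1])<.02)&(abs(Q[...,2])<.03)&(Q[...,0]>-.03)&(Q[...,0]<.05)&(d>0)
k=np.argwhere(m&(abs(Q[...,1])<.0012))
for v,u in k: print(v,u,(Q[v,u]*1e3).round(1),p[v,u])
f=m&(abs(abs(Q[...,1])-.0155)<.003)&(abs(Q[...,2])<.01);print("face x",np.median(Q[f][:,0]),f.sum())
t=m&(abs(Q[...,1])<.009)&(Q[...,0]>.003);print("out pts y mean",Q[t].mean(0),"max x",Q[t][:,0].max() if t.any() else None)
E
python3 chk.py 1 wc
```

```text
t 12.15 p [ 0.4432 -0.1206  0.2052] xaxis yaw 47.57 q [-0.38 -0.25  1.91 -0.    1.48  0.36] F [ 0.5 -0.2 -0.1] op 0.0158 gf 0.0
155 321 [ 9.2 -0.3 -9.7] [48 60 75]
155 322 [ 9.6 -1.1 -9.1] [51 62 77]
156 320 [10.5  0.4 -6.8] [44 50 55]
156 321 [ 9.7 -0.3 -7.9] [45 51 56]
156 322 [10.4 -1.1 -6.9] [44 49 53]
157 319 [10.1  1.2 -6. ] [44 50 54]
157 320 [ 9.4  0.4 -7. ] [43 51 54]
157 321 [10.2 -0.3 -6. ] [44 50 54]
157 322 [ 9.8 -1.1 -6.4] [43 47 53]
158 319 [10.1  1.2 -4.9] [44 50 56]
158 320 [10.   0.4 -5. ] [42 48 54]
158 321 [10.3 -0.3 -4.7] [44 51 55]
158 322 [ 9.2 -1.1 -6.1] [43 51 55]
159 319 [ 9.6  1.2 -4.4] [45 51 55]
159 320 [ 9.7  0.4 -4.2] [46 50 57]
159 321 [ 9.  -0.3 -5. ] [47 53 57]
159 322 [ 9.9 -1.1 -3.9] [46 52 56]
160 319 [10.2  1.2 -2.4] [45 51 57]
160 320 [10.   0.4 -2.6] [46 51 56]
160 321 [ 9.8 -0.3 -2.9] [44 49 54]
160 322 [10.6 -1.1 -1.9] [46 52 56]
161 319 [ 9.3  1.2 -2.4] [44 50 55]
161 320 [ 9.2  0.4 -2.5] [44 49 55]
161 321 [ 9.6 -0.3 -2. ] [44 49 54]
161 322 [10.3 -1.1 -1.2] [45 50 56]
162 319 [ 9.1  1.2 -1.4] [41 48 53]
162 320 [ 9.5  0.4 -0.9] [44 51 55]

[... 6744 characters left out ...]
211 320 [-26.    0.5  16.3] [155 152 150]
211 321 [-26.   -0.3  16.3] [155 152 149]
211 322 [-26.   -1.   16.3] [156 153 150]
212 320 [-26.9   0.5  16.6] [156 153 150]
212 321 [-26.2  -0.3  17.2] [156 153 150]
212 322 [-25.8  -1.   17.5] [157 154 151]
213 320 [-27.1   0.5  17.4] [154 151 147]
213 321 [-27.2  -0.3  17.3] [154 151 148]
213 322 [-28.7  -1.   16. ] [154 152 149]
214 320 [-29.4   0.5  16.4] [152 150 147]
214 321 [-29.7  -0.2  16.1] [152 149 145]
214 322 [-29.   -1.   16.7] [153 151 147]
215 320 [-29.3   0.5  17.5] [152 150 146]
215 321 [-29.4  -0.2  17.4] [150 149 145]
face x 4.017158385240997e-06 272
out pts y mean [ 0.008511   -0.00125768  0.00109798] max x 0.010877613450084193
```

Call:
send_rows:
  plan:
    - [[0,0.19,0.85,0.2,-0.2417],[0,0.19,0.85,0.2,-0.2417],[0,0.19,0.85,0.2,-0.2417],[0,0.19,0.85,0.2,-0.2417],[0,0.19,0.85,0.2,-0.2417]]

```text
t: 12.62
tool_pos: [0.4817, 0.0553, 0.2431]
orientation: [-3.009, -0.898, 0.002]
force: [0.3, 0.3, -0.8]
opening: 0.0461
gripper_force: 0.0
```

Call:
send_rows:
  plan:
    - [[0,0.19,0.85,0.05,0],[0,0.19,0.85,0.05,0],[0,0.19,0.85,0.05,0],[0,0.19,0.85,0.05,0],[0,0.19,0.85,0.05,0],[0,0.19,0.85,0.05,0]]

```text
t: 13.12
tool_pos: [0.5189, 0.2246, 0.2515]
orientation: [-3.008, -0.903, 0.005]
force: [0.6, -0.4, 0.6]
opening: 0.0467
gripper_force: 0.0
```

```bash
cat > tubes.py <<'E'
from h import *
import sys
st();p,d,K,E,s=cam("wrist");cv2.imwrite("pics/%s.png"%sys.argv[1],p);P=cloud(d,K,E)
hsv=cv2.cvtColor(p,cv2.COLOR_BGR2HSV)
m=((hsv[...,1]<60)&(hsv[...,2]>110)&(abs(P[...,2]-.042)<.012)&(P[...,1]>.1)).astype(np.uint8)
n,l,S,c=cv2.connectedComponentsWithStats(m)
for i in range(1,n):
    if S[i,4]>300:
        q=cv2.findContours((l==i).astype(np.uint8),0,1)[0][0];b=onz(cv2.boxPoints(cv2.minAreaRect(q)),.037,K,E)[:,:2]
        e=sorted([(np.linalg.norm(b[j]-b[(j+1)%4]),j) for j in range(4)])
        A=[(b[j]+b[(j+1)%4])/2 for _,j in e[:2]];A.sort(key=lambda x:x[0]);v=A[1]-A[0]
        print("tip",A[0].round(4),"rim",A[1].round(4),"len",np.linalg.norm(v).round(4),"yaw",np.degrees(np.arctan2(v[1],v[0])).round(1),"w",e[0][0].round(4),"topz",np.percentile(P[l==i][:,2],90).round(4))
E
python3 tubes.py wd
```

```text
t 13.12 p [0.5189 0.2246 0.2515] xaxis yaw 33.43 q [0.32 0.03 1.56 0.   1.55 1.3 ] F [ 0.6 -0.4  0.6] op 0.0467 gf 0.0
tip [0.5047 0.1674] rim [0.5998 0.2291] len 0.1133 yaw 33.0 w 0.0193 topz 0.0468
tip [0.475  0.2249] rim [0.5554 0.2779] len 0.0964 yaw 33.4 w 0.0188 topz 0.0468
```

Call:
send_rows:
  plan:
    - [[0,0.1075,0.217,-0.8,0],[0,0.1075,0.217,-0.8,0],[0,0.1075,0.217,-0.8,0],[0,0.1075,0.217,-0.8,0],[0,0.1075,0.217,-0.8,0],[0,0.1075,0.217,-0.8,0],[0,0.1075,0.217,-0.8,0]]

```text
t: 13.75
tool_pos: [0.5419, 0.2636, 0.0955]
orientation: [3.011, 0.896, 0.001]
force: [0.4, -0.4, 1.4]
opening: 0.0467
gripper_force: 0.0
```

Call:
send_rows:
  plan:
    - [[0,0,0.005,-0.2,0],[0,0,0.005,-0.2125,0],[0,0,0.005,-0.2125,0],[0,0,0.005,-0.2125,0]]

```text
t: 14.08
tool_pos: [0.543, 0.2657, 0.0548]
orientation: [-3.011, -0.897, -0.006]
force: [0.8, 0.7, 0.4]
opening: 0.0463
gripper_force: 0.0
```

Call:
send_rows:
  plan:
    - [[0,-0.012,0.011,-0.027,0],[0,-0.012,0.011,-0.027,0],[0,-0.012,0.011,-0.027,0],[1,-0.012,0.011,-0.027,0],[1,-0.012,0.011,-0.027,0],[1,-0.012,0.011,-0.027,0],[1,-0.012,0.011,-0.027,0],[1,-0.012,0.011,-0.027,0]]
  force: 15

```text
t: 14.75
tool_pos: [0.5399, 0.2682, 0.0473]
orientation: [3.011, 0.898, 0.003]
force: [-0.8, 0.1, 5.4]
opening: 0.0195
gripper_force: 16.2
```

Call:
send_rows:
  plan:
    - [[1,0,0,0.25,0],[1,0,0,0.7,0],[1,0,-0.8,0.7,0.2355],[1,0,-0.8,0.7,0.2355],[1,0,-0.8,0.7,0.2355],[1,0,-0.8,0.7,0.2355],[1,0,-0.8,0.7,0.2355],[1,0,-0.8,0.7,0.2355]]

```text
t: 15.42
tool_pos: [0.5398, 0.1055, 0.1875]
orientation: [2.879, 1.255, 0.003]
force: [0.1, -0.1, -0.3]
opening: 0.0198
gripper_force: 15.0
```

```bash
python3 look.py we|cut -c1-200
```

```text
t 15.42 p [0.5398 0.1055 0.1875] xaxis yaw 47.11 q [ 0.1   0.02  1.69 -0.    1.43  0.85] F [ 0.1 -0.1 -0.3] op 0.0198 gf 15.0
[-0.0613  0.0002  0.0012]
[-0.0539 -0.0003  0.0011]
[-0.0465  0.0002  0.0011]
[-0.0181 -0.0003  0.001 ]
[-0.0118 -0.0003  0.0011]
[-0.0054  0.0002  0.0011]
[0.0008 0.0002 0.0011]
[0.0064 0.0002 0.0011]
[0.012  0.0002 0.0011]
[0.0173 0.0002 0.0014]
slope deg (closed end down +) -0.1064358372451676 topline z at x=0 0.001190802700775483 xrange -0.06541171692990067 0.028073395902184037
```

Call:
send_rows:
  plan:
    - [[1,0.09,-0.9,-0.1,0.004],[1,0.09,-0.9,-0.1,0.004],[1,0.09,-0.9,-0.38,0.004],[1,0.09,-0.9,-0.38,0.004],[1,0.09,-0.9,-0.38,0.004],[1,0.09,-0.9,-0.38,0.004],[1,0.09,-0.9,-0.38,0.004],[1,0.09,-0.9,-0.38,0.004],[1,0.09,-0.9,-0.38,0.004]]

```text
t: 16.22
tool_pos: [0.5575, -0.0704, 0.1106]
orientation: [2.874, 1.27, 0.001]
force: [-1.0, -0.5, -0.8]
opening: 0.0195
gripper_force: 15.0
```

```bash
python3 -c "
from h import *
st()"
```

```text
t 16.22 p [ 0.5575 -0.0704  0.1106] xaxis yaw 47.68 q [-0.22  0.12  1.73  0.    1.29  0.52] F [-1.  -0.5 -0.8] op 0.0195 gf 15.0
```

Call:
send_rows:
  plan:
    - [[1,0,-0.021,0,0],[1,0,-0.021,0,0],[1,-0.02,-0.045,-0.018,0],[1,-0.04,-0.066,-0.034,0],[1,-0.0575,-0.085,-0.0495,0],[1,-0.0575,-0.085,-0.0495,0],[1,-0.0575,-0.085,-0.0495,0]]

```text
t: 16.8
tool_pos: [0.5447, -0.0894, 0.0997]
orientation: [-2.875, -1.265, 0.001]
force: [0.3, 0.0, -0.7]
opening: 0.0195
gripper_force: 15.0
```

Call:
send_rows:
  plan:
    - [[1,-0.0035,-0.0038,0.0595,0],[1,-0.0035,-0.0038,0.0595,0],[1,-0.0198,-0.0216,0.112,0],[1,-0.0198,-0.0216,0.112,0],[1,-0.0333,-0.0365,0.1348,0],[1,-0.0333,-0.0365,0.1348,0],[1,-0.0543,-0.0594,0.151,0],[1,-0.0543,-0.0594,0.151,0],[1,-0.0543,-0.0594,0.151,0]]
  force: 6

```text
t: 17.55
tool_pos: [0.5343, -0.1013, 0.1304]
orientation: [2.875, 1.266, -0.0]
force: [0.8, -0.0, -0.7]
opening: 0.0198
gripper_force: 6.0
```

```bash
python3 look.py wf|cut -c1-200
```

```text
t 17.55 p [ 0.5343 -0.1013  0.1304] xaxis yaw 47.54 q [-0.28  0.05  1.76 -0.    1.32  0.46] F [ 0.8 -0.  -0.7] op 0.0198 gf 6.0
[-0.0817  0.0002  0.0398]
[-0.0676 -0.0004  0.0316]
[-0.0255 -0.0003  0.015 ]
[-0.0186 -0.0001  0.0112]
[-0.0121  0.0002  0.0077]
[-0.0059 -0.0003  0.0044]
[-0.0001  0.0002  0.0012]
[ 0.0051 -0.     -0.0015]
[ 0.0095  0.0002 -0.0039]
[ 0.013  -0.     -0.0043]
slope deg (closed end down +) 24.97906694627748 topline z at x=0 0.0015659155714898671 xrange -0.09065323559679225 0.014564199738840836
```

Call:
send_rows:
  plan:
    - [[1,-0.0142,-0.0155,-0.0121,0],[1,-0.0283,-0.031,-0.0243,0],[1,-0.0425,-0.0465,-0.0364,0],[1,-0.0566,-0.062,-0.0485,0],[1,-0.0708,-0.0775,-0.0606,0],[1,-0.085,-0.093,-0.0728,0],[1,-0.0991,-0.1085,-0.0849,0],[1,-0.1133,-0.124,-0.097,0],[1,-0.1274,-0.1395,-0.1092,0],[1,-0.1416,-0.155,-0.1213,0],[1,-0.1416,-0.155,-0.1213,0]]
  force: 10

```text
t: 18.52
tool_pos: [0.5054, -0.1324, 0.1054]
orientation: [-2.875, -1.266, 0.001]
force: [0.4, -0.3, -0.5]
opening: 0.0198
gripper_force: 10.0
```

Call:
send_rows:
  plan:
    - [[0.2,0,0,0,0],[0.2,0,0,0,0],[0.2,0,0,0,0],[0.2,0,0,0.24,0],[0.2,0,0,0.24,0],[1,0.16,0.175,0.24,0],[1,0.16,0.175,0.24,0],[1,0.16,0.175,0.1425,0],[1,0.16,0.175,0.1425,0],[1,0.16,0.175,0.1425,0],[1,0.16,0.175,0.1425,0]]

```text
t: 19.43
tool_pos: [0.5381, -0.097, 0.1349]
orientation: [-2.875, -1.267, 0.0]
force: [-0.2, -0.7, 0.1]
opening: 0.0029
gripper_force: 0.0
```

```bash
python3 -c "
from h import *
st()"
```

```text
t 19.43 p [ 0.5381 -0.097   0.1349] xaxis yaw 47.57 q [-0.27  0.06  1.75 -0.    1.33  0.47] F [-0.2 -0.7  0.1] op 0.0029 gf 0.0
```

Call:
send_rows:
  plan:
    - [[1,-0.0117,-0.0128,-0.01,0],[1,-0.0234,-0.0256,-0.02,0],[1,-0.035,-0.0384,-0.03,0],[1,-0.0467,-0.0512,-0.04,0],[1,-0.0584,-0.064,-0.05,0],[1,-0.07,-0.0768,-0.06,0],[1,-0.0818,-0.0896,-0.07,0],[1,-0.0934,-0.1024,-0.08,0],[1,-0.1051,-0.1152,-0.09,0],[1,-0.1168,-0.128,-0.1,0],[1,-0.1256,-0.1376,-0.1075,0],[1,-0.1314,-0.144,-0.1125,0],[1,-0.1314,-0.144,-0.1125,0]]

```text
t: 20.52
tool_pos: [0.5116, -0.126, 0.1118]
orientation: [-2.875, -1.266, 0.001]
force: [0.0, -0.2, -0.2]
opening: 0.0003
gripper_force: 0.0
```

Call:
send_rows:
  plan:
    - [[1,-0.0058,-0.0064,-0.005,0],[1,-0.0103,-0.0112,-0.009,0],[1,-0.0103,-0.0112,-0.009,0],[1,-0.0103,-0.0112,-0.009,0]]

```text
t: 20.85
tool_pos: [0.5099, -0.128, 0.1104]
orientation: [2.875, 1.267, 0.0]
force: [-0.2, -0.2, -0.6]
opening: 0.0006
gripper_force: 0.0
```

Call:
send_rows:
  plan:
    - [[1,-0.0058,-0.0064,-0.005,0],[1,-0.0117,-0.0128,-0.01,0],[1,-0.0117,-0.0128,-0.01,0],[1,-0.0117,-0.0128,-0.01,0]]

```text
t: 21.18
tool_pos: [0.5095, -0.1294, 0.1098]
orientation: [2.874, 1.268, 0.008]
force: [5.1, 7.5, 4.7]
opening: 0.0001
gripper_force: 5.3
```

Call:
send_rows:
  plan:
    - [[1,0.05,0.055,0.043,0],[1,0.05,0.055,0.2,0],[1,0.05,0.055,0.45,0],[0,-0.12,-0.13,0.48,0],[0,-0.12,-0.13,0.48,0],[0,-0.12,-0.13,0.48,0]]

```text
t: 21.68
tool_pos: [0.4832, -0.1585, 0.206]
orientation: [2.874, 1.263, 0.002]
force: [-0.2, -0.2, -1.4]
opening: 0.016
gripper_force: 0.0
```

```bash
sed -i 's/^for v,u in k.*$/for i0,c0 in ((0,.018),(1,.018)):\n  pass/' chk.py; python3 chk.py 2 wg
```

```text
t 21.68 p [ 0.4832 -0.1585  0.206 ] xaxis yaw 47.45 q [-0.42 -0.11  1.78 -0.    1.46  0.33] F [-0.2 -0.2 -1.4] op 0.016 gf 0.0
face x -0.00011337858222873281 265
out pts y mean [ 0.00846792 -0.00153225  0.00114811] max x 0.01095086071625086
```

Call:
send_rows:
  plan:
    - [[0,0.2,1,0.2,-0.2417],[0,0.2,1,0.2,-0.2417],[0,0.2,1,0.2,-0.2417],[0,0.2,1,0.2,-0.2417],[0,0.2,1,0.2,-0.2417]]

```text
t: 22.15
tool_pos: [0.5214, 0.0378, 0.2412]
orientation: [-3.011, -0.892, 0.003]
force: [0.3, -0.7, -0.4]
opening: 0.046
gripper_force: 0.0
```

Call:
send_rows:
  plan:
    - [[0,0.3165,0.91,0,0],[0,0.3165,0.91,-0.2,0],[0,0.3165,0.91,-0.7,0],[0,0.3165,0.91,-0.7,0],[0,0.3165,0.91,-0.7,0],[0,0.3165,0.91,-0.7,0],[0,0.3165,0.91,-0.7,0],[0,0.3165,0.91,-0.7,0]]

```text
t: 22.82
tool_pos: [0.5816, 0.2186, 0.0967]
orientation: [-3.01, -0.898, 0.015]
force: [-0.6, -0.2, -0.3]
opening: 0.0463
gripper_force: 0.0
```

```bash
python3 tubes.py wh
```

```text
t 22.82 p [0.5816 0.2186 0.0967] xaxis yaw 33.21 q [0.28 0.3  1.56 0.   1.3  1.27] F [-0.6 -0.2 -0.3] op 0.0463 gf 0.0
tip [0.5352 0.1866] rim [0.6006 0.2296] len 0.0783 yaw 33.3 w 0.0189 topz 0.0467
```

Call:
send_rows:
  plan:
    - [[0,0.012,0.004,-0.2,0],[0,0.012,0.004,-0.225,0],[0,0.012,0.004,-0.225,0],[0,0.012,0.004,-0.225,0],[0,0.012,0.004,-0.225,0]]

```text
t: 23.28
tool_pos: [0.5893, 0.218, 0.0607]
orientation: [3.012, 0.893, 0.006]
force: [0.2, 0.3, 0.5]
opening: 0.0466
gripper_force: 0.0
```

Call:
send_rows:
  plan:
    - [[0,-0.02,0.008,-0.05,0],[0,-0.02,0.008,-0.05,0],[0,-0.02,0.008,-0.05,0],[0,-0.02,0.008,-0.05,0]]

```text
t: 23.62
tool_pos: [0.5835, 0.2197, 0.0479]
orientation: [3.012, 0.894, 0.0]
force: [0.5, -1.3, -0.1]
opening: 0.0468
gripper_force: 0.0
```

Call:
send_rows:
  plan:
    - [[1,0,0,0,0],[1,0,0,0,0],[1,0,0,0,0],[1,0,0,0,0],[1,0,0,0,0]]
  force: 15

```text
t: 24.03
tool_pos: [0.5839, 0.2195, 0.0478]
orientation: [3.011, 0.894, 0.001]
force: [1.4, -0.9, 0.8]
opening: 0.0194
gripper_force: 15.0
```

Call:
send_rows:
  plan:
    - [[1,0,0,0.25,0],[1,0,0,0.7,0],[1,0,-0.9,0.7,0.239],[1,0,-0.9,0.7,0.239],[1,0,-0.9,0.7,0.239],[1,0,-0.9,0.7,0.239],[1,0,-0.9,0.7,0.239],[1,0,-0.9,0.7,0.239]]

```text
t: 24.7
tool_pos: [0.5848, 0.0349, 0.1902]
orientation: [2.876, 1.255, 0.004]
force: [0.0, 0.0, 0.0]
opening: 0.0191
gripper_force: 15.0
```

```bash
python3 look.py wi|cut -c1-200
```

```text
t 24.70 p [0.5848 0.0349 0.1902] xaxis yaw 47.16 q [-0.03  0.11  1.59 -0.    1.43  0.72] F [0. 0. 0.] op 0.0191 gf 15.0
[-0.0621 -0.0003  0.0019]
[-0.0543  0.0002  0.0018]
[-0.0471 -0.0003  0.0018]
[-0.0182  0.0002  0.0017]
[-0.0115  0.0002  0.0017]
[-0.005   0.0002  0.0015]
[0.0012 0.0002 0.0016]
[0.007  0.0002 0.0015]
[0.0126 0.0002 0.0015]
[ 0.018  -0.0003  0.002 ]
slope deg (closed end down +) 0.03330122816193121 topline z at x=0 0.0017032811195619234 xrange -0.06621219141089879 0.02821719016454076
```

Call:
send_rows:
  plan:
    - [[1,0.114,-0.68,-0.1,0.005],[1,0.114,-0.68,-0.1,0.005],[1,0.114,-0.68,-0.4,0.005],[1,0.114,-0.68,-0.4,0.005],[1,0.114,-0.68,-0.4,0.005],[1,0.114,-0.68,-0.4,0.005],[1,0.114,-0.68,-0.4,0.005],[1,0.114,-0.68,-0.4,0.005]]

```text
t: 25.42
tool_pos: [0.6075, -0.0948, 0.1092]
orientation: [2.872, 1.272, 0.003]
force: [-0.0, 0.5, -0.1]
opening: 0.0198
gripper_force: 15.0
```

```bash
python3 -c "
from h import *
st()"
```

```text
t 25.42 p [ 0.6075 -0.0948  0.1092] xaxis yaw 47.79 q [-0.24  0.26  1.58  0.    1.3   0.5 ] F [-0.   0.5 -0.1] op 0.0198 gf 15.0
```

Call:
send_rows:
  plan:
    - [[1,0,-0.03,0,-0.003],[1,0,-0.03,0,-0.003],[1,-0.018,-0.052,-0.014,-0.003],[1,-0.036,-0.074,-0.028,-0.003],[1,-0.054,-0.094,-0.042,-0.003],[1,-0.054,-0.094,-0.042,-0.003],[1,-0.054,-0.094,-0.042,-0.003]]

```text
t: 26.0
tool_pos: [0.595, -0.1155, 0.0989]
orientation: [-2.875, -1.265, 0.001]
force: [-0.4, 0.0, 0.9]
opening: 0.0193
gripper_force: 15.0
```

Call:
send_rows:
  plan:
    - [[1,-0.001,-0.001,0.037,0],[1,-0.0043,-0.0047,0.0732,0],[1,-0.0043,-0.0047,0.0732,0],[1,-0.011,-0.012,0.108,0],[1,-0.0201,-0.022,0.1417,0],[1,-0.0201,-0.022,0.1417,0],[1,-0.0354,-0.0387,0.1707,0],[1,-0.0354,-0.0387,0.1707,0],[1,-0.0586,-0.0641,0.1933,0],[1,-0.0586,-0.0641,0.1933,0],[1,-0.0586,-0.0641,0.1933,0]]
  force: 6

```text
t: 26.92
tool_pos: [0.5838, -0.1284, 0.1381]
orientation: [2.875, 1.265, 0.0]
force: [-0.2, 0.1, -0.1]
opening: 0.0196
gripper_force: 6.0
```

```bash
python3 look.py wj|cut -c1-200
```

```text
t 26.92 p [ 0.5838 -0.1284  0.1381] xaxis yaw 47.49 q [-0.3   0.19  1.6  -0.    1.35  0.44] F [-0.2  0.1 -0.1] op 0.0196 gf 6.0
[-0.079   0.0002  0.0383]
[-0.0728 -0.0002  0.0385]
[-0.0249 -0.0003  0.015 ]
[-0.0181  0.0002  0.0114]
[-0.0116 -0.0003  0.0079]
[-0.0055  0.0002  0.0045]
[0.0003 0.0002 0.0013]
[ 0.0053  0.0002 -0.0012]
[ 0.0098  0.0002 -0.0038]
[ 0.0132 -0.0002 -0.0041]
slope deg (closed end down +) 25.923951638246354 topline z at x=0 0.0019186982632829373 xrange -0.09122824480031505 0.014667668268217249
```

Call:
send_rows:
  plan:
    - [[1,-0.0134,-0.0146,-0.0114,0],[1,-0.0267,-0.0293,-0.0229,0],[1,-0.04,-0.0439,-0.0343,0],[1,-0.0534,-0.0585,-0.0457,0],[1,-0.0668,-0.0732,-0.0572,0],[1,-0.0801,-0.0878,-0.0686,0],[1,-0.0935,-0.1024,-0.08,0],[1,-0.1068,-0.117,-0.0914,0],[1,-0.12,-0.1317,-0.1029,0],[1,-0.1335,-0.1463,-0.1143,0],[1,-0.1469,-0.161,-0.1257,0],[1,-0.16,-0.1756,-0.1372,0],[1,-0.1736,-0.19,-0.1486,0],[1,-0.1869,-0.2048,-0.16,0],[1,-0.1869,-0.2048,-0.16,0]]
  force: 10

```text
t: 28.22
tool_pos: [0.5457, -0.1694, 0.1052]
orientation: [-2.875, -1.265, 0.001]
force: [-0.2, 0.3, -1.6]
opening: 0.0197
gripper_force: 10.0
```

Call:
send_rows:
  plan:
    - [[0.2,0,0,0,0],[0.2,0,0,0,0],[0.2,0,0,0,0],[0.2,0,0,0.24,0],[0.2,0,0,0.24,0],[1,0.16,0.175,0.24,0],[1,0.16,0.175,0.24,0],[1,0.16,0.175,0.1425,0],[1,0.16,0.175,0.1425,0],[1,0.16,0.175,0.1425,0],[1,0.16,0.175,0.1425,0]]

```text
t: 29.13
tool_pos: [0.5784, -0.134, 0.1347]
orientation: [-2.875, -1.266, 0.001]
force: [-0.4, 0.2, 0.0]
opening: 0.0024
gripper_force: 0.0
```

```bash
python3 -c "
from h import *
st()"
```

```text
t 29.13 p [ 0.5784 -0.134   0.1347] xaxis yaw 47.53 q [-0.31  0.18  1.62 -0.    1.34  0.43] F [-0.4  0.2  0. ] op 0.0024 gf 0.0
```

Call:
send_rows:
  plan:
    - [[1,-0.0117,-0.0128,-0.01,0],[1,-0.0234,-0.0256,-0.02,0],[1,-0.035,-0.0384,-0.03,0],[1,-0.0467,-0.0512,-0.04,0],[1,-0.0584,-0.064,-0.05,0],[1,-0.07,-0.0768,-0.06,0],[1,-0.0818,-0.0896,-0.07,0],[1,-0.0934,-0.1024,-0.08,0],[1,-0.1051,-0.1152,-0.09,0],[1,-0.1168,-0.128,-0.1,0],[1,-0.1256,-0.1376,-0.1075,0],[1,-0.1314,-0.144,-0.1125,0],[1,-0.1314,-0.144,-0.1125,0]]

```text
t: 30.22
tool_pos: [0.5519, -0.1629, 0.1116]
orientation: [-2.875, -1.265, 0.001]
force: [0.5, 0.5, 0.1]
opening: 0.0005
gripper_force: 0.0
```

Call:
send_rows:
  plan:
    - [[1,-0.0058,-0.0064,-0.005,0],[1,-0.0103,-0.0112,-0.009,0],[1,-0.0103,-0.0112,-0.009,0],[1,-0.0103,-0.0112,-0.009,0]]

```text
t: 30.55
tool_pos: [0.5503, -0.1649, 0.1102]
orientation: [2.875, 1.266, 0.0]
force: [-0.1, 0.9, 0.2]
opening: 0.001
gripper_force: 0.1
```

Call:
send_rows:
  plan:
    - [[1,-0.0058,-0.0064,-0.005,0],[1,-0.0117,-0.0128,-0.01,0],[1,-0.0117,-0.0128,-0.01,0],[1,-0.0117,-0.0128,-0.01,0]]

```text
t: 30.88
tool_pos: [0.5501, -0.1664, 0.1098]
orientation: [2.874, 1.266, 0.008]
force: [6.5, 8.0, 5.5]
opening: 0.0005
gripper_force: 5.3
```

Call:
send_rows:
  plan:
    - [[1,0.05,0.055,0.043,0],[1,0.05,0.055,0.2,0],[1,0.05,0.055,0.45,0],[1,-0.05,-0.06,0.7,0],[1,-0.05,-0.06,0.7,0],[1,-0.05,-0.06,0.7,0],[1,-0.05,-0.06,0.7,0]]

```text
t: 31.47
tool_pos: [0.5386, -0.1804, 0.2502]
orientation: [2.873, 1.263, 0.004]
force: [-0.5, -0.4, -1.3]
opening: 0.0008
gripper_force: 0.0
```

```bash
for i in 1 2 3; do python3 chk.py $i wk$i; done; python3 - <<'E'
from h import *
p,d,K,E,s=cam("wrist");P=cloud(d,K,E)
M=np.array([.5387,-.1773,0]);x=np.array([.6748,.738,0]);y=np.array([-.738,.6748,0])
Q=P-M;S=np.stack([Q@x,Q@y,P[...,2]],-1)
m=(S[...,1]<-.07)&(S[...,1]>-.13)&(S[...,2]>.09)&(S[...,2]<.17)&(d>0)&(p.max(-1)<70)&(S[...,0]<.12)&(S[...,0]>-.02)
q=S[m];print(len(q));
for lo in np.arange(-.02,.12,.01):
    a=q[(q[:,0]>=lo)&(q[:,0]<lo+.01)]
    if len(a)>5: print(lo.round(3),len(a),"y",a[:,1].min().round(4),a[:,1].max().round(4),"ztop",np.percentile(a[:,2],95).round(4))
E
```

```text
t 31.47 p [ 0.5386 -0.1804  0.2502] xaxis yaw 47.47 q [-0.41  0.03  1.56 -0.    1.54  0.33] F [-0.5 -0.4 -1.3] op 0.0008 gf 0.0
face x -0.00013344338574755978 193
out pts y mean [ 0.00843589 -0.00225078  0.00084508] max x 0.011296815170407981
t 31.52 p [ 0.5378 -0.1797  0.248 ] xaxis yaw 47.5 q [-0.41  0.04  1.57  0.    1.54  0.33] F [-0.4  0.3 -0.1] op 0.0008 gf 0.0
face x -0.0001786672212655413 202
out pts y mean [ 0.00840584 -0.00200614  0.00093685] max x 0.01091212868472033
t 31.57 p [ 0.5373 -0.1792  0.2467] xaxis yaw 47.52 q [-0.41  0.04  1.57  0.    1.54  0.33] F [-0.7 -0.3 -0.1] op 0.0006 gf 0.0
face x -3.9256576306188635e-05 204
out pts y mean [ 0.00853267 -0.00112074  0.0008857 ] max x 0.011060061745692979
2234
-0.02 274 y -0.1017 -0.0848 ztop 0.1383
-0.01 290 y -0.1019 -0.0845 ztop 0.1422
0.0 314 y -0.102 -0.0846 ztop 0.1464
0.01 339 y -0.102 -0.0846 ztop 0.1505
0.02 369 y -0.1017 -0.0847 ztop 0.1547
0.03 404 y -0.1022 -0.0846 ztop 0.158
0.04 244 y -0.1032 -0.085 ztop 0.1557
```

View pics/wk3.png

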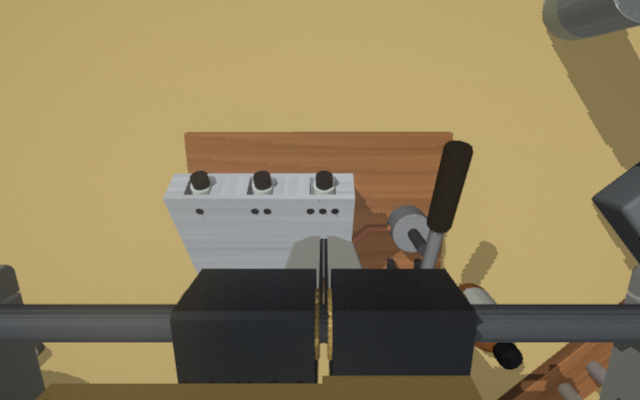

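Call:
send_rows:
  plan:
    - [[1,0.405,-0.253,0,0],[1,0.405,-0.253,0,0],[1,0.405,-0.253,-0.3,0],[1,0.405,-0.253,-0.3,0],[1,0.405,-0.253,-0.3,0],[1,0.405,-0.253,-0.3,0],[1,0.405,-0.253,-0.3,0]]

```text
t: 32.25
tool_pos: [0.6187, -0.2297, 0.1887]
orientation: [-2.875, -1.266, 0.0]
force: [0.8, -0.1, 0.5]
opening: 0.0008
gripper_force: 0.0
```

```bash
python3 -c "
from h import *
st()"
```

```text
t 32.25 p [ 0.6187 -0.2297  0.1887] xaxis yaw 47.55 q [-0.43  0.31  1.36  0.    1.46  0.31] F [ 0.8 -0.1  0.5] op 0.0008 gf 0.0
```

Call:
send_rows:
  plan:
    - [[1,0,0,-0.1,0],[1,0,0,-0.2,0],[1,0,0,-0.3,0],[1,0,0,-0.4,0],[1,0,0,-0.5,0],[1,0,0,-0.53,0],[1,0,0,-0.55,0],[1,0,0,-0.55,0],[1,0,0,-0.55,0]]

```text
t: 33.0
tool_pos: [0.6209, -0.23, 0.0838]
orientation: [2.871, 1.265, 0.007]
force: [-5.6, 5.3, 14.6]
opening: 0.0005
gripper_force: 6.9
```

Call:
send_rows:
  plan:
    - [[1,0,0,-0.03,0],[1,0,0,-0.03,0],[1,0,0,-0.03,0]]

```text
t: 33.25
tool_pos: [0.6227, -0.2306, 0.0824]
orientation: [2.868, 1.264, 0.012]
force: [-12.0, 9.2, 37.5]
opening: 0.0006
gripper_force: 17.7
```

Call:
send_rows:
  plan:
    - [[1,0,0,0.1,0],[1,0,0,0.3,0],[1,0,0,0.5,0],[1,0,0,0.58,0],[1,0,0,0.58,0],[1,0,0,0.58,0],[1,0,0,0.58,0],[1,0,0,0.58,0]]

```text
t: 33.92
tool_pos: [0.618, -0.2296, 0.1869]
orientation: [-2.874, -1.266, 0.002]
force: [-0.3, 0.5, -1.3]
opening: 0.0008
gripper_force: 0.0
```

```bash
cat > lev.py <<'E'
from h import *
st();p,d,K,E,s=cam("top");P=cloud(d,K,E)
M=np.array([.5387,-.1773,0]);Q=P-M;S=np.stack([Q@[.6748,.738,0],Q@[-.738,.6748,0],P[...,2]],-1)
m=(abs(S[...,1]+.094)<.006)&(S[...,0]>.025)&(S[...,0]<.05)&(d>0);print("lever end",S[m].round(3))
E
python3 lev.py
```

```text
t 33.92 p [ 0.618  -0.2296  0.1869] xaxis yaw 47.54 q [-0.43  0.32  1.36 -0.    1.46  0.31] F [-0.3  0.5 -1.3] op 0.0008 gf 0.0
lever end [[ 0.05  -0.098  0.59 ]
 [ 0.049 -0.099  0.591]
 [ 0.048 -0.1    0.591]
 [ 0.049 -0.097  0.592]
 [ 0.048 -0.097  0.593]
 [ 0.047 -0.099  0.591]
 [ 0.049 -0.094  0.593]
 [ 0.048 -0.097  0.59 ]
 [ 0.047 -0.097  0.591]
 [ 0.046 -0.098  0.591]
 [ 0.045 -0.098  0.593]
 [ 0.049 -0.092  0.593]
 [ 0.048 -0.093  0.593]
 [ 0.047 -0.095  0.591]
 [ 0.046 -0.096  0.592]
 [ 0.045 -0.096  0.592]
 [ 0.044 -0.097  0.592]
 [ 0.043 -0.099  0.59 ]
 [ 0.043 -0.099  0.592]
 [ 0.049 -0.091  0.592]
 [ 0.048 -0.091  0.593]
 [ 0.047 -0.093  0.593]
 [ 0.046 -0.094  0.592]
 [ 0.046 -0.094  0.593]
 [ 0.045 -0.096  0.592]
 [ 0.044 -0.096  0.592]
 [ 0.043 -0.098  0.591]
 [ 0.042 -0.098  0.592]
 [ 0.041 -0.099  0.591]
 [ 0.04  -0.1    0.592]
 [ 0.049 -0.089  0.592]
 [ 0.048 -0.09   0.591]
 [ 0.048 -0.09   0.593]
 [ 0.047 -0.092  0.592]
 [ 0.046 -0.093  0.592]
 [ 0.045 -0.094  0.591]
 [ 0.044 -0.095  0.592]
 [ 0.043 -0.095  0.592]
 [ 0.042 -0.096  0.593]
 [ 0.041 -0.097  0.592]
 [
[... 2778 characters left out ...]
93]
 [ 0.025 -0.093  0.593]
 [ 0.028 -0.089  0.593]
 [ 0.027 -0.089  0.593]
 [ 0.026 -0.09   0.593]
 [ 0.025 -0.091  0.593]
 [ 0.026 -0.088  0.593]
 [ 0.026 -0.088  0.595]
 [ 0.044 -0.09   0.144]
 [ 0.05  -0.098  0.002]
 [ 0.048 -0.097  0.001]
 [ 0.046 -0.099  0.   ]
 [ 0.048 -0.093 -0.   ]
 [ 0.046 -0.095 -0.002]
 [ 0.044 -0.096  0.003]
 [ 0.042 -0.098  0.002]
 [ 0.048 -0.088  0.003]
 [ 0.046 -0.09   0.002]
 [ 0.044 -0.092  0.002]
 [ 0.042 -0.095 -0.002]
 [ 0.04  -0.096  0.002]
 [ 0.038 -0.097  0.006]
 [ 0.036 -0.098  0.011]
 [ 0.042 -0.09   0.002]
 [ 0.04  -0.093 -0.001]
 [ 0.038 -0.094  0.003]
 [ 0.036 -0.094  0.011]
 [ 0.04  -0.089 -0.001]
 [ 0.038 -0.09  -0.   ]
 [ 0.037 -0.09   0.012]]
```

Call:
send_rows:
  plan:
    - [[1,0,0,-0.1,0],[1,0,0,-0.2,0],[1,0,0,-0.3,0],[1,0,0,-0.4,0],[1,0,0,-0.5,0],[1,0,0,-0.54,0],[1,0,0,-0.565,0],[1,0,0,-0.565,0],[1,0,0,-0.565,0]]

```text
t: 34.72
tool_pos: [0.6205, -0.2304, 0.082]
orientation: [2.872, 1.265, 0.004]
force: [-17.0, 8.9, 46.4]
opening: 0.0035
gripper_force: 23.1
```

Call:
send_rows:
  plan:
    - [[1,0,0,0.1,0],[1,0,0,0.3,0],[1,0,0,0.5,0],[1,0,0,0.565,0],[1,0,0,0.565,0],[1,0,0,0.565,0],[1,0,0,0.565,0],[1,0,0,0.565,0],[1,0,0,0.565,0]]

```text
t: 35.47
tool_pos: [0.6176, -0.2296, 0.1853]
orientation: [-2.872, -1.265, 0.005]
force: [-0.4, 0.8, 0.6]
opening: 0.0002
gripper_force: 0.0
```

Call:
send_rows:
  plan:
    - [[1,0,0,-0.1,0],[1,0,0,-0.2,0],[1,0,0,-0.3,0],[1,0,0,-0.4,0],[1,0,0,-0.5,0],[1,0,0,-0.54,0],[1,0,0,-0.565,0],[1,0,0,-0.57,0],[1,0,0,-0.57,0]]

```text
t: 36.22
tool_pos: [0.621, -0.2308, 0.0819]
orientation: [2.871, 1.265, 0.005]
force: [-17.6, 9.3, 49.5]
opening: 0.0041
gripper_force: 24.5
```

Call:
send_rows:
  plan:
    - [[1,0,0,0.1,0],[1,0,0,0.3,0],[1,0,0,0.5,0],[1,0,0,0.57,0],[1,0,0,0.57,0],[1,0,0,0.57,0],[1,0,0,0.57,0],[1,0,0,0.57,0],[1,0,0,0.57,0]]

```text
t: 36.97
tool_pos: [0.6177, -0.2296, 0.1854]
orientation: [-2.872, -1.265, 0.004]
force: [0.1, 0.6, 0.7]
opening: 0.0005
gripper_force: 0.0
```

Call:
send_rows:
  plan:
    - [[1,0,0,-0.1,0],[1,0,0,-0.2,0],[1,0,0,-0.3,0],[1,0,0,-0.4,0],[1,0,0,-0.5,0],[1,0,0,-0.54,0],[1,0,0,-0.565,0],[1,0,0,-0.57,0],[1,0,0,-0.57,0]]

```text
t: 37.72
tool_pos: [0.621, -0.2308, 0.0818]
orientation: [2.871, 1.265, 0.005]
force: [-18.6, 9.2, 49.1]
opening: 0.0037
gripper_force: 24.4
```

Call:
send_rows:
  plan:
    - [[1,0,0,0.1,0],[1,0,0,0.3,0],[1,0,0,0.57,0],[1,0,0,0.8,0],[1,-0.4,0.25,0.85,0],[1,-0.4,0.25,0.85,0],[1,-0.4,0.25,0.85,0],[1,-0.4,0.25,0.85,0],[1,-0.4,0.25,0.85,0]]

```text
t: 38.47
tool_pos: [0.5386, -0.1799, 0.2438]
orientation: [2.875, 1.266, 0.0]
force: [-0.5, -0.7, -0.3]
opening: 0.0004
gripper_force: 0.0
```

```bash
for i in 1 2 3; do python3 chk.py $i wz$i; done; python3 - <<'E'
from h import *
p,d,K,E,s=cam("wrist");P=cloud(d,K,E)
Q=P-np.array([.5387,-.1773,0]);S=np.stack([Q@[.6748,.738,0],Q@[-.738,.6748,0],P[...,2]],-1)
m=(S[...,1]<-.08)&(S[...,1]>-.11)&(S[...,2]>.04)&(S[...,2]<.17)&(d>0)&(p.max(-1)<70)&(S[...,0]<.06)&(S[...,0]>-.02)
q=S[m]
for lo in np.arange(-.02,.06,.01):
    a=q[(q[:,0]>=lo)&(q[:,0]<lo+.01)]
    if len(a)>5: print(lo.round(3),len(a),"ztop",np.percentile(a[:,2],95).round(4))
E
```

```text
t 38.47 p [ 0.5386 -0.1799  0.2438] xaxis yaw 47.55 q [-0.41  0.04  1.57 -0.    1.53  0.33] F [-0.5 -0.7 -0.3] op 0.0004 gf 0.0
face x -3.994829403588043e-05 213
out pts y mean [ 0.00851014 -0.00227063  0.00083223] max x 0.011479770792401965
t 38.52 p [ 0.5389 -0.1802  0.2434] xaxis yaw 47.53 q [-0.41  0.04  1.57 -0.    1.53  0.33] F [0.9 0.5 0.2] op 0.0004 gf 0.0
face x -0.00021773505235894535 212
out pts y mean [ 0.00847454 -0.00194205  0.00093025] max x 0.010745830840197031
t 38.57 p [ 0.539  -0.1804  0.2431] xaxis yaw 47.52 q [-0.41  0.04  1.57 -0.    1.53  0.33] F [ 0.6  0.5 -1.1] op 0.001 gf 0.0
face x -4.9449997520400286e-05 211
out pts y mean [ 0.0086824  -0.00136559  0.00085211] max x 0.011056408745476098
-0.02 278 ztop 0.138
-0.01 294 ztop 0.1423
0.0 322 ztop 0.1463
0.01 345 ztop 0.1503
0.02 372 ztop 0.1545
0.03 410 ztop 0.1579
0.04 256 ztop 0.1558
```

```bash
python3 -c "
from plant import order
print(order.close_job())"
```

```text
the job is handed in; nothing more can be done
None
```

I handed the job in at 38.6 s of the 72 s allowed. By my last depth check all three tubes are home in dot order, and the lever is up after four strokes pushed to its stop; the system gave no verdict, and I did not re-measure the bystanders at the end.

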